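# Sweep the fettling board clear, tuck the drip strip under its lap and hold it down

## Robot

A 6-joint arm with a two-finger parallel gripper is mounted at the origin on the work surface. World frame = base frame: x ahead of the robot, y to its left, z up, the work surface at z = 0. Lengths are in m, angles in rad, forces in N, time in s.
With the tool pointing down it reaches from about 0.25 to 0.85 m from the base axis. Payload 12.5 kg.
Tool frame: the origin (TCP) lies at the very end of the fingers, on their centre line; the grasp point (between the pads) lies 19 mm behind it; x points along the fingers, y is the direction in which the jaws open and shut, and the axes are right-handed (so a half turn about x gives the same grasp; the last joint's range is limited). The gripper opens to 93 mm and grips with 3 to 60 N. Pads are 15 mm wide; open, the fingers measure 128 mm over their backs; the gripper's body (75 mm by 188 mm) begins 65 mm behind the grasp point.
Start: joints at [1.093, 0.351, 1.652, -0, 1.139, -0.085], TCP at [0.21, 0.508, 0.194] pointing down, gripper open.
Joint ranges: [-2.75, 2.75], [-0.79, 2.1], [0.01, 2.65], [-1.57, 4.71], [0.07, 3.14], [-2.87, 2.87]. Speed limits (rad/s): [2.22, 2.22, 2.79, 3.14, 3.14, 3.14].

## Interface

Orientations are given as [roll, pitch, yaw] about the fixed x, y, z axes, in that order (R = Rz(yaw) Ry(pitch) Rx(roll)).
In Python, from station import arm gives the robot as it stands. The module is installed in compiled form; this text tells all that it offers.
- The arm moves only by the tool carry_out, never from a script. Its argument "targets" is a list of rows, each an object of numbers: "rx", "ry", "rz": the turn, a rotation vector about the world's x, y, z in units of pi/4 rad (1.0 is pi/4 rad); "tx", "ty", "tz": the shift along the world's x, y, z in units of 0.8 m (1.0 is 0.8 m); "gripper": the closure, from 0 (fully open) to 1 (shut). In form: [{"rx": .., "ry": .., "rz": .., "tx": .., "ty": .., "tz": .., "gripper": ..}, ...]. A call has 1 to 10 rows; each row is the pose to reach, as a shift and turn from the pose commanded when the call began; what a row does not reach only later rows make up. A row lasts 1/12 s, in which the tool goes at most 41.7 mm and 7.16 degrees, less where a joint would pass 70% of its speed; a pose out of reach is approached as far as the arm can. A call with a number of a shift or a turn outside -1 to 1 is refused whole. A call with a gripper value outside its range is refused whole. The fingers move at their own pace and stop on an object; the grip force is fixed at half the most. Time passes only in rows, so rows that repeat a pose let the fingers close. It gives the time, the measured TCP pose, the force and the opening at its end, in the units of the state.
- arm.state(): the state, without advancing time (a new reading comes with each control period).
- arm.get_image(name): name is "side" or "top"; returns the picture (384x512x3 uint8, red, green, blue); there is no depth.
- arm.camera_model(name): a dict with "K" (3x3 intrinsics, pixels), "dist_coeffs" ([k1, k2, p1, p2, k3] as OpenCV has them; the pictures are not rectified), "R" (3x3) and "t" (3): a world point X has camera coordinates R X + t. Camera axes: x right, y down, z forward; pixel columns grow to the right and rows downward; lengths in m; the calibration is good to about 2 mm. A picture is of the moment at which its call begins. camera_model takes no time and is no camera call.
- arm.finish_job(): hands the job in, once; it reports no verdict.
The state is a dict: "t": time; "q": joint angles; "joint_velocities": joint speeds; "effort": joint torques, N m; "tcp_pos": TCP position; "tool_rot": TCP orientation; "force": force on the tool from outside, world axes, zero at the start; "moment": the same for the moment, N m; "grip_width": finger opening in m.
Only numpy, scipy, OpenCV 4.12 (cv2) and the standard library are available. Lean on these libraries where they do the work, as an engineer would, in place of code of your own. Each camera call takes 0.05 s, during which the arm holds its last target.

## Task

With the scraper block, sweep the three dry clay chips off the blue board into the white catch tray at its end (do not touch the chips with the gripper or with the strip), then put the scraper down on the bench. Take the metal drip strip by its wooden rail and tuck its front edge under the hinged lap at the back of the board, in the middle of the lap and fully home against the batten behind, without lifting the lap. Finish still holding the strip by its rail, pressing it down flat on the board with a kilo or two of force; leave the pots and the bottle where they are.

Things in the scene. Friction and masses are not known exactly. Their poses are not given: they have to be found in the camera images.
- board: Blue board, fixed, 180 (x) x 300 (y) x 18 mm. Frame at the centre of its flat TOP face, 30 mm above the bench, z up; the catch tray is at its -y end, the lap along its far (+x) side. The lap covers x = +30 to +90 mm, y = -120 to +120 mm; under it a stop batten's straight front face stands at x = +58 mm. Open top: x = -90 to +30 mm. Board, tray, batten and lap are one stand, yaw within 0.25 rad.
- tray_mid (a point): Middle of the inner floor of the white catch tray, an open trough at the board's -y end: 170 (x) x 110 (y) mm outside, walls 4 mm thick and 22 mm high (8 mm below the board's top face), floor 4 mm above the bench. Its axes are the board's; it lies at x = -20, y = -205.5 mm from the board's frame.
- lap (a joint): Hinge of the lap, rad: 0 = lying level, grows as its front edge lifts. A loose wooden flap, 60 x 240 x 7 mm, 0.25 kg, held down by its weight only (about 1.2 N at its edge lifts it). At 0 its underside is 8 mm above the board's top face, so the 4 mm strip slides in flat with 4 mm to spare; its upper face is 15 mm above the board.
- lap_edge (a point): Middle of the lap's lower front edge (the mouth of the 8 mm gap): at x = +30, y = 0, z = +8 mm from the board's frame while the lap lies level.
- scraper_grip (a point): Scraper block, loose, ~180 g: steel-shod foot 96 (x) x 44 (y) x 24 mm high, upright wooden handle 50 (x) x 22 (y) mm in its middle, rising to 66 mm. This point is in the handle, 46 mm above the underside. Grip the handle across its 22 mm, along y. The 96 mm faces, which look to +y and -y, push the chips. Starts upright on the bench on the robot's right.
- strip_grip (a point): Drip strip, loose, ~220 g: aluminium plate 80 (x) x 160 (y) x 4 mm, upright wooden rail 18 (x) x 120 (y) mm on its rear (-x) edge, rising to 40 mm. This point is in the rail's middle, 28 mm above the plate's underside, 71 mm behind its front (+x) edge, 9 mm ahead of its rear edge. Grip across the 18 mm, along x. Starts flat on the bench on the left, rail up, front edge away from the robot.
- strip_front_l (a point): Left (+y) corner of the strip's front edge, at mid-thickness (2 mm above its underside); it is at x = +71, y = +80, z = -26 mm from strip_grip.
- strip_front_r (a point): Right (-y) corner of the strip's front edge; at x = +71, y = -80, z = -26 mm from strip_grip.
- chip0_mid (a point): Centre of a loose chip of dry clay, an off-white lump 24 x 18 x 14 mm high, about 11 g, lying on the open part of the board.
- chip1_mid (a point): Centre of a loose chip of dry clay, an off-white lump 20 x 19 x 12 mm high, about 11 g, lying on the open part of the board.
- chip2_mid (a point): Centre of a loose chip of dry clay, an off-white lump 27 x 16 x 13 mm high, about 11 g, lying on the open part of the board.
- pot_a: Small unglazed bottle-shaped pot, 54 mm across, 74 mm high, standing on the bench beyond the board to the left; leave alone. Origin at the centre of its underside.
- pot_b: A second pot like it, near the first; leave alone. Origin at the centre of its underside.
- bottle: Plastic squeeze bottle, 52 mm across, 130 mm high, standing to the right of the board; leave alone. Origin at the centre of its underside.
Mind the look-alikes: they are no part of the job. What is shaped like the part that bears scraper_grip but orange or purple is not meant.

How it is judged:
By the outcome, as a careful person would: the job done as asked, in the order asked, and still so for the second after the job is handed in, while the arm keeps its last pose, push and grip.
It also fails if it takes over 72 s, if anything falls off the work surface, if the arm or the gripper's body presses on something with over 40 N, if the wrist force passes 120 N, or if a joint passes its speed limit or range.

## Working session

There is one attempt and no reset: what is moved stays moved. The work goes in short steps, Python scripts to look and compute and a tool call to move; the robot and the scene stay as the last step left them, time stands still between calls to the robot, and variables do not carry over. Pictures are saved under pics/ and viewed, and the job is handed in when it is done.

Besides the shell and the picture viewer there is one more tool, called after ">>>" by a JSON object that holds its "api" and its "payload". carry_out: Moves the arm, as the interface text tells. Its arguments: {"type":"object","properties":{"targets":{"type":"array"}},"required":["targets"]}

```bash
mkdir -p pics; ls
python3 - <<'E'
from station import arm
import cv2
s=arm.state()
for k,v in s.items(): print(k,v)
for n in("side","top"):
    im=arm.get_image(n); cv2.imwrite(f"pics/{n}0.png",im[:,:,::-1])
    m=arm.camera_model(n); print(n,m)
E
```

```text
pics
t 0.0
q [ 1.09342445e+00  3.51199079e-01  1.65238344e+00  4.15164787e-05
  1.13907565e+00 -8.45874913e-02]
joint_velocities [-0.00175359  0.00021957  0.0001002  -0.00088456  0.00062694  0.00136206]
effort [-1.15474839e-03 -4.97315741e+01 -2.85262835e+01  6.99057290e-02
  2.56556697e-02 -1.11384115e-04]
tcp_pos [0.21032086 0.50782748 0.19343724]
tool_rot [-1.69074044  1.56973015 -2.08354222]
force [ 0.50577301 -0.38617944 -0.27592231]
moment [ 0.0047539   0.00740093 -0.00978512]
grip_width 0.09316945365815664
side {'K': array([[378.95908163,   0.        , 256.58126583],
       [  0.        , 378.95908163, 191.2181534 ],
       [  0.        ,   0.        ,   1.        ]]), 'dist_coeffs': array([-0.06085891,  0.        ,  0.        ,  0.        ,  0.        ]), 'R': array([[ 0.73379433, -0.67935096, -0.00530546],
       [-0.52514173, -0.56223766, -0.63883877],
       [ 0.4310128 ,  0.47156239, -0.76932235]]), 't': array([-0.35320292,  0.29938585,  1.01452318])}
top {'K': array([[448.67247157,   0.        , 246.96732146],
       [  0.        , 448.67247157, 194.02101655],
       [  0.        ,   0.        ,   1.        ]]), 'dist_coeffs': array([-0.14841236,  0.        ,  0.        ,  0.        ,  0.        ]), 'R': array([[-0.01872291, -0.99979441,  0.0077845 ],
       [-0.98949256,  0.01741243, -0.14353149],
       [ 0.14336643, -0.01039003, -0.98961513]]), 't': array([0.01666595, 0.52912675, 1.21767744])}
```

View pics/top0.png

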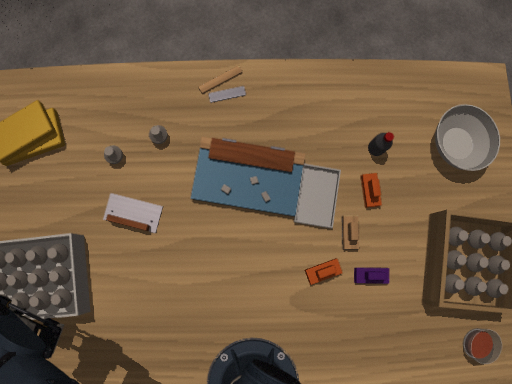

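View pics/side0.png

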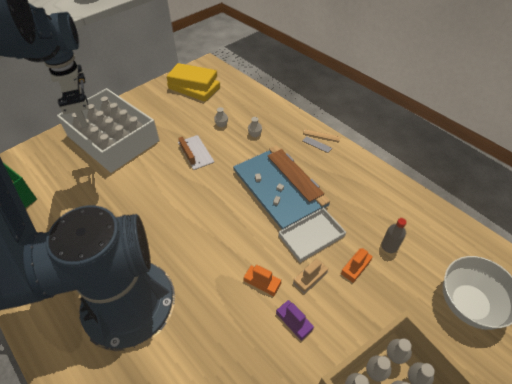

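```bash
cat > h.py <<'E'
import numpy as np, cv2
from station import arm
from scipy.spatial.transform import Rotation as Rn
def M(n):
    m=arm.camera_model(n); return m["K"],m["dist_coeffs"],m["R"],m["t"]
def px2w(n,uv,z):
    K,d,R,t=M(n)
    p=cv2.undistortPoints(np.array([[uv]],float),K,d)[0,0]
    r=R.T@np.array([p[0],p[1],1]); c=-R.T@t
    return c+r*(z-c[2])/r[2]
def w2px(n,X):
    K,d,R,t=M(n)
    return cv2.projectPoints(np.atleast_2d(np.array(X,float)),cv2.Rodrigues(R)[0],t,K,d)[0][:,0]
def tri(uvt,uvs):
    from scipy.optimize import least_squares
    x0=px2w("top",uvt,0.02)
    r=least_squares(lambda X:np.r_[w2px("top",X)[0]-uvt,w2px("side",X)[0]-uvs],x0)
    return r.x,np.abs(r.fun).max()
def crop(n,im,x0,y0,x1,y1,f,out):
    c=cv2.resize(im[y0:y1,x0:x1,::-1],None,fx=f,fy=f,interpolation=cv2.INTER_CUBIC)
    cv2.imwrite("pics/"+out,c)
E
python3 - <<'E'
from h import *
t=cv2.imread("pics/top0.png")[:,:,::-1]; s=cv2.imread("pics/side0.png")[:,:,::-1]
crop("top",t,185,125,345,235,5,"t_board.png")
crop("top",t,295,165,395,290,4,"t_scr.png")
crop("top",t,95,110,175,240,4,"t_strip.png")
crop("side",s,225,140,350,265,4,"s_board.png")
crop("side",s,235,235,385,345,5,"s_scr.png")
crop("side",s,170,100,270,175,6,"s_strip.png")
E
```

```text
(no output)
```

View pics/t_board.png

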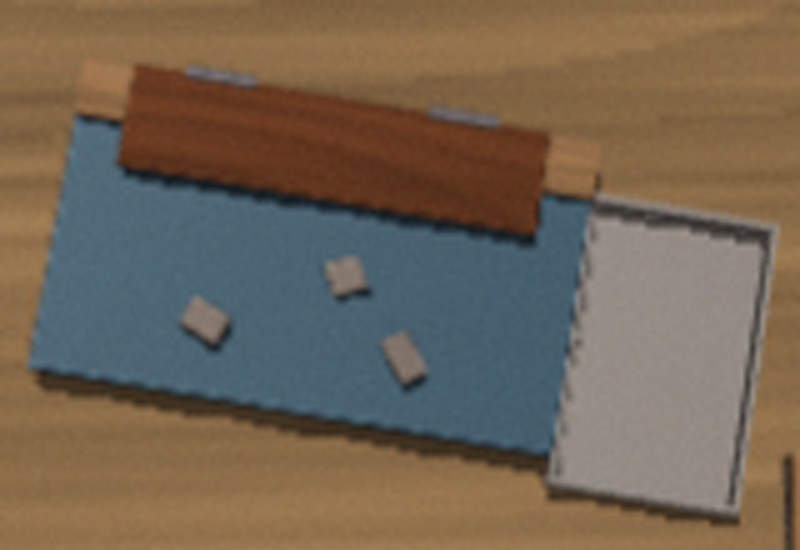

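View pics/t_scr.png

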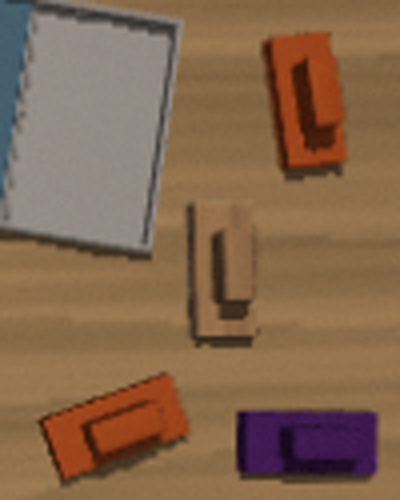

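View pics/t_strip.png

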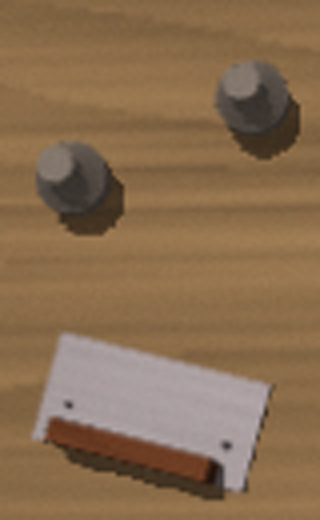

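View pics/s_board.png

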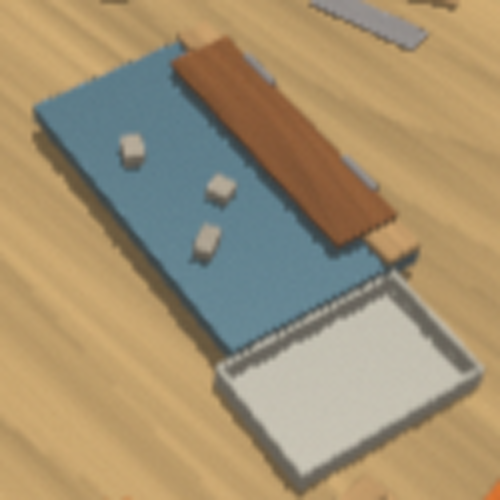

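View pics/s_scr.png

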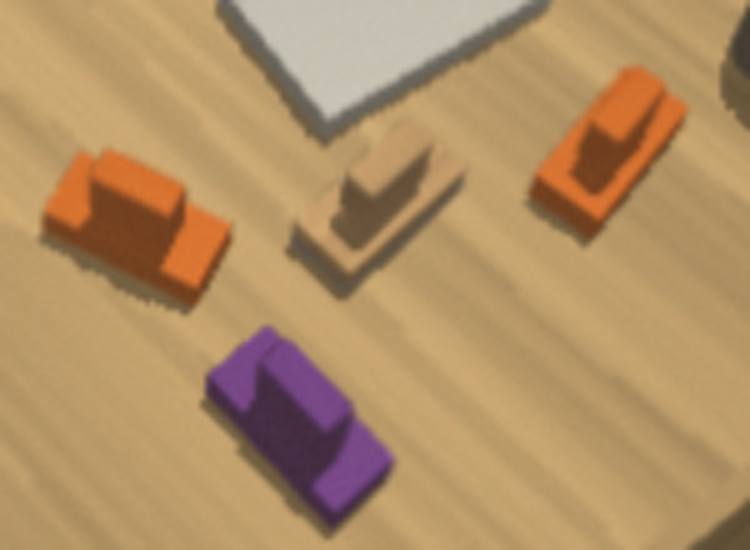

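View pics/s_strip.png

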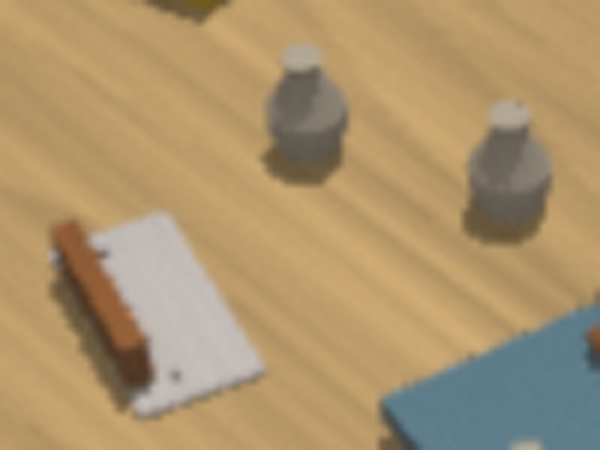

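```bash
cat > fit0.py <<'E'
from h import *
from scipy.optimize import least_squares
def full(c,f,x0,y0): return ((c[0]+.5)/f-.5+x0,(c[1]+.5)/f-.5+y0)
def fit(obs,z0,x0):
    # obs: (cam,uv,local mm)
    def pred(p):
        c,s=np.cos(p[2]),np.sin(p[2]); out=[]
        for n,uv,l in obs:
            l=np.array(l)/1000; X=[p[0]+c*l[0]-s*l[1],p[1]+s*l[0]+c*l[1],z0+l[2]]
            out.append(w2px(n,X)[0]-uv)
        return np.array(out)
    r=least_squares(lambda p:pred(p).ravel(),x0,loss="soft_l1",x_scale=[.01,.01,.1])
    return r.x,pred(r.x)
E
python3 - <<'E'
from fit0 import *
T=lambda c:full(c,5,185,125); S=lambda c:full(c,4,225,140)
ob=[("top",T((32,368)),(-90,150,0)),("top",T((550,455)),(-90,-150,0)),("top",T((120,165)),(30,120,15)),("top",T((533,236)),(30,-120,15)),("top",T((135,66)),(90,120,15)),("top",T((550,132)),(90,-120,15)),
("top",T((777,228)),(65,-260.5,-8)),("top",T((738,518)),(-105,-260.5,-8)),("top",T((548,487)),(-105,-150.5,-8)),
("side",S((37,108)),(-90,150,0)),("side",S((232,355)),(-90,-150,0)),("side",S((218,370)),(-105,-150.5,-8)),("side",S((300,475)),(-105,-260.5,-8)),("side",S((480,368)),(65,-260.5,-8)),("side",S((172,65)),(30,120,15)),("side",S((340,243)),(30,-120,15)),("side",S((395,213)),(90,-120,15))]
for sel in(("top","side"),("top",),("side",)):
    b,r=fit([o for o in ob if o[0] in sel],.030,[.5,0,0]); print("board",b); 
    print(np.round(r,1).tolist())
b,_=fit(ob,.03,[.5,0,0])
T2=lambda c:full(c,4,95,110); S2=lambda c:full(c,6,170,100)
ob=[("top",T2((63,333)),(80,80,4)),("top",T2((272,385)),(80,-80,4)),("top",T2((240,492)),(0,-80,4)),("top",T2((35,440)),(0,80,4)),
("top",T2((50,418)),(18,60,40)),("top",T2((217,460)),(18,-60,40)),("top",T2((210,483)),(0,-60,40)),("top",T2((46,440)),(0,60,40)),
("side",S2((165,212)),(80,80,4)),("side",S2((265,372)),(80,-80,4)),("side",S2((145,415)),(0,-80,4)),("side",S2((55,228)),(0,60,40)),("side",S2((75,222)),(18,60,40)),("side",S2((147,345)),(18,-60,40)),("side",S2((122,352)),(0,-60,40))]
ob=[(n,u,(l[0]-9,l[1],l[2])) for n,u,l in ob]
for sel in(("top","side"),("top",),("side",)):
    q,r=fit([o for o in ob if o[0] in sel],0,[.4,.3,0]); print("strip grip xy yaw",q); print(np.round(r,1).tolist())
T3=lambda c:full(c,4,295,165); S3=lambda c:full(c,5,235,235)
ob=[("top",T3((190,203)),(48,22,24)),("top",T3((253,203)),(48,-22,24)),("top",T3((257,335)),(-48,-22,24)),("top",T3((195,336)),(-48,22,24)),
("top",T3((225,230)),(25,11,66)),("top",T3((252,230)),(25,-11,66)),("top",T3((252,300)),(-25,-11,66)),("top",T3((225,300)),(-25,11,66)),
("side",S3((297,215)),(-48,22,24)),("side",S3((345,275)),(-48,-22,24)),("side",S3((465,165)),(48,-22,24)),
("side",S3((343,182)),(-25,11,66)),("side",S3((372,197)),(-25,-11,66)),("side",S3((435,137)),(25,-11,66)),("side",S3((405,118)),(25,11,66))]
for sel in(("top","side"),("top",),("side",)):
    q,r=fit([o for o in ob if o[0] in sel],0,[.35,-.25,0]); print("scraper",q); print(np.round(r,1).tolist())
c,s=np.cos(b[2]),np.sin(b[2]); Rb=np.array([[c,-s],[s,c]])
for tc,sc in(((205,322),(132,151)),((347,276),(221,188)),((404,358),(207,242))):
    X,e=tri(T(tc),S(sc)); print("chip",X,e,"in board",Rb.T@(X[:2]-b[:2]))
print("Tray",b[:2]+Rb@[-.02,-.2055])
E
```

```text
board [ 0.58213853  0.00228291 -0.18693522]
[[-0.6, -0.1], [1.0, 0.4], [-0.4, 0.0], [1.0, -0.0], [0.4, -0.5], [0.8, 0.3], [1.1, -0.5], [0.7, -0.3], [0.5, -0.5], [-1.8, -0.9], [-0.7, -1.1], [-1.4, -1.0], [-0.2, 0.1], [0.7, -0.0], [-1.2, -1.4], [-1.1, 0.3], [0.3, -0.2]]
board [ 0.58192211  0.00384312 -0.1878168 ]
[[-1.1, -0.0], [0.4, 0.5], [-1.0, 0.1], [0.5, 0.1], [-0.1, -0.4], [0.3, 0.4], [0.6, -0.3], [0.1, -0.1], [-0.1, -0.4]]
board [ 5.82837964e-01 -4.59668066e-04 -1.89135781e-01]
[[-1.0, -0.7], [-0.0, -0.7], [-0.7, -0.6], [0.5, 0.6], [1.5, 0.5], [-0.5, -1.1], [-0.4, 0.7], [1.0, 0.3]]Traceback (most recent call last):
  File "<stdin>", line 16, in <module>
  File "fit0.py", line 12, in fit
    r=least_squares(lambda p:pred(p).ravel(),x0,loss="soft_l1",x_scale=[.01,.01,.1])
    return func(*args, **kwargs)
    result = trf(vector_fun.fun, vector_fun.jac, x0, f0, J0, lb, ub, ftol, xtol,
                 gtol, max_nfev, x_scale, loss_function, tr_solver,
                 tr_options.copy(), verbose, callback=callback_wrapped)
    return trf_no_bounds(
        fun, jac, x0, f0, J0, ftol,
[... 927 characters left out ...]
                 ~~~~~~~~^^^^^^^^^^^^^^^^^^^^^^^^^^^^^^
    return np.atleast_1d(self.fun(x))
                         ~~~~~~~~^^^
    return self.f(x, *self.args, **self.kwargs)
           ~~~~~~^^^^^^^^^^^^^^^^^^^^^^^^^^^^^^
  File "fit0.py", line 12, in <lambda>
    r=least_squares(lambda p:pred(p).ravel(),x0,loss="soft_l1",x_scale=[.01,.01,.1])
                             ~~~~^^^
  File "fit0.py", line 10, in pred
    out.append(w2px(n,X)[0]-uv)
               ~~~~^^^^^
  File "h.py", line 12, in w2px
    K,d,R,t=M(n)
            ~^^^
  File "h.py", line 5, in M
    m=arm.camera_model(n); return m["K"],m["dist_coeffs"],m["R"],m["t"]
ValueError: time passes only in moves, steps and waits
```

```bash
cat > mk.py <<'E'
from station import arm
import pickle
pickle.dump({n:arm.camera_model(n) for n in("top","side")},open("cam.pkl","wb"))
E
python3 mk.py
sed -i 's/^    m=arm.camera_model(n); return/    m=CAM[n]; return/; s/^def M(n):/import pickle\nCAM=pickle.load(open("cam.pkl","rb"))\ndef M(n):/' h.py
cat > run1.py <<'E'
from fit0 import *
T=lambda c:full(c,5,185,125); S=lambda c:full(c,4,225,140)
ob=[("top",T((32,368)),(-90,150,0)),("top",T((550,455)),(-90,-150,0)),("top",T((120,165)),(30,120,15)),("top",T((533,236)),(30,-120,15)),("top",T((135,66)),(90,120,15)),("top",T((550,132)),(90,-120,15)),
("top",T((777,228)),(65,-260.5,-8)),("top",T((738,518)),(-105,-260.5,-8)),("top",T((548,487)),(-105,-150.5,-8)),
("side",S((37,108)),(-90,150,0)),("side",S((232,355)),(-90,-150,0)),("side",S((218,370)),(-105,-150.5,-8)),("side",S((300,475)),(-105,-260.5,-8)),("side",S((480,368)),(65,-260.5,-8)),("side",S((172,65)),(30,120,15)),("side",S((340,243)),(30,-120,15)),("side",S((395,213)),(90,-120,15))]
b,_=fit(ob,.03,[.5,0,0])
T2=lambda c:full(c,4,95,110); S2=lambda c:full(c,6,170,100)
ob=[("top",T2((63,333)),(80,80,4)),("top",T2((272,385)),(80,-80,4)),("top",T2((240,492)),(0,-80,4)),("top",T2((35,440)),(0,80,4)),
("top",T2((50,418)),(18,60,40)),("top",T2((217,460)),(18,-60,40)),("top",T2((210,483)),(0,-60,40)),("top",T2((46,440)),(0,60,40)),
("side",S2((165,212)),(80,80,4)),("side",S2((265,372)),(80,-80,4)),("side",S2((145,415)),(0,-80,4)),("side",S2((55,228)),(0,60,40)),("side",S2((75,222)),(18,60,40)),("side",S2((147,345)),(18,-60,40)),("side",S2((122,352)),(0,-60,40))]
ob=[(n,u,(l[0]-9,l[1],l[2])) for n,u,l in ob]
for sel in(("top","side"),("top",),("side",)):
    q,r=fit([o for o in ob if o[0] in sel],0,[.4,.3,0]); print("strip grip xy yaw",q); print(np.round(r,1).tolist())
T3=lambda c:full(c,4,295,165); S3=lambda c:full(c,5,235,235)
ob=[("top",T3((190,203)),(48,22,24)),("top",T3((253,203)),(48,-22,24)),("top",T3((257,335)),(-48,-22,24)),("top",T3((195,336)),(-48,22,24)),
("top",T3((225,230)),(25,11,66)),("top",T3((252,230)),(25,-11,66)),("top",T3((252,300)),(-25,-11,66)),("top",T3((225,300)),(-25,11,66)),
("side",S3((297,215)),(-48,22,24)),("side",S3((345,275)),(-48,-22,24)),("side",S3((465,165)),(48,-22,24)),
("side",S3((343,182)),(-25,11,66)),("side",S3((372,197)),(-25,-11,66)),("side",S3((435,137)),(25,-11,66)),("side",S3((405,118)),(25,11,66))]
for sel in(("top","side"),("top",),("side",)):
    q,r=fit([o for o in ob if o[0] in sel],0,[.35,-.25,0]); print("scraper",q); print(np.round(r,1).tolist())
c,s=np.cos(b[2]),np.sin(b[2]); Rb=np.array([[c,-s],[s,c]])
for tc,sc in(((205,322),(132,151)),((347,276),(221,188)),((404,358),(207,242))):
    X,e=tri(T(tc),S(sc)); print("chip",X,e,"in board",Rb.T@(X[:2]-b[:2]))
print("Tray",b[:2]+Rb@[-.02,-.2055])
E
python3 run1.py
```

```text
strip grip xy yaw [ 0.45572046  0.34329441 -0.25547534]
[[0.5, -0.0], [0.7, -0.0], [1.5, 0.2], [0.1, -0.2], [0.8, -0.3], [-0.4, -0.5], [-0.3, -0.0], [0.1, 0.4], [-0.3, -0.4], [0.2, -0.6], [-0.8, 0.1], [-1.5, -0.2], [-0.2, -0.8], [0.2, -0.8], [-0.5, -0.2]]
strip grip xy yaw [ 0.45560771  0.34422491 -0.2542733 ]
[[0.1, 0.1], [0.3, -0.0], [1.2, 0.2], [-0.2, -0.1], [0.5, -0.2], [-0.7, -0.5], [-0.7, 0.0], [-0.2, 0.5]]
strip grip xy yaw [ 0.45552594  0.34083571 -0.26058609]
[[0.2, -0.1], [0.5, -0.1], [-0.5, 0.6], [-1.0, 0.1], [0.3, -0.5], [0.5, -0.4], [-0.2, 0.2]]
scraper [ 0.41853629 -0.285641   -0.01372928]
[[0.9, -0.5], [0.3, -0.6], [0.5, 0.3], [0.6, 0.2], [-0.3, -0.4], [0.8, -0.5], [1.4, 0.3], [0.3, 0.4], [-1.8, 0.4], [0.3, -0.6], [0.1, -0.1], [-0.9, -2.8], [-0.6, -0.3], [-0.5, 0.4], [-0.5, -1.1]]
scraper [ 0.41824983 -0.28409051 -0.01804019]
[[0.4, -0.4], [-0.1, -0.5], [-0.1, 0.4], [0.0, 0.3], [-0.8, -0.3], [0.3, -0.4], [0.8, 0.4], [-0.3, 0.5]]
scraper [ 0.4186264  -0.28739688 -0.00795185]
[[-1.2, 0.9], [0.9, -0.1], [0.5, 0.2], [-0.3, -2.3], [-0.0, 0.2], [0.0, 0.7], [-0.1, -0.7]]
chip [0.54615779 0.06638651 0.03277982] 0.35258416229197564 in board [-0.04726745  0.05629986]
chip [ 0.57043537 -0.0139245   0.03504508] 0.23992869874570033 in board [-0.00848715 -0.01810006]
chip [ 0.52348453 -0.04508614  0.03384834] 0.29862322049206114 in board [-0.04882869 -0.05744455]
Tray [ 0.52429512 -0.19591999]
```

Run:
```python
from h import *
s=arm.state(); R=Rn.from_euler("xyz",s["tool_rot"]).as_matrix(); print(np.round(R,4),s["t"])
print(np.arctan2(R[1,1],R[0,1]))
```

```text
[[-5.000e-04  3.828e-01  9.238e-01]
 [-9.000e-04  9.238e-01 -3.828e-01]
 [-1.000e+00 -1.000e-03 -1.000e-04]] 0.1
1.1780104258240063
```

>>> {"api": "carry_out", "payload": {"targets": [{"rx": 0,"ry": 0,"rz": 0.483,"tx": 0.13,"ty": -0.496,"tz": 0,"gripper": 0},{"rx": 0,"ry": 0,"rz": 0.483,"tx": 0.13,"ty": -0.496,"tz": 0,"gripper": 0},{"rx": 0,"ry": 0,"rz": 0.483,"tx": 0.13,"ty": -0.496,"tz": 0,"gripper": 0},{"rx": 0,"ry": 0,"rz": 0.483,"tx": 0.13,"ty": -0.496,"tz": 0,"gripper": 0},{"rx": 0,"ry": 0,"rz": 0.483,"tx": 0.13,"ty": -0.496,"tz": 0,"gripper": 0},{"rx": 0,"ry": 0,"rz": 0.483,"tx": 0.13,"ty": -0.496,"tz": 0,"gripper": 0},{"rx": 0,"ry": 0,"rz": 0.483,"tx": 0.13,"ty": -0.496,"tz": 0,"gripper": 0},{"rx": 0,"ry": 0,"rz": 0.483,"tx": 0.13,"ty": -0.496,"tz": 0,"gripper": 0},{"rx": 0,"ry": 0,"rz": 0.483,"tx": 0.13,"ty": -0.496,"tz": 0,"gripper": 0},{"rx": 0,"ry": 0,"rz": 0.483,"tx": 0.13,"ty": -0.496,"tz": 0,"gripper": 0}]}}

```text
t: 0.93
tcp_pos: [0.3143, 0.1093, 0.194]
tool_rot: [-0.093, 1.57, -0.106]
force: [1.2, -0.2, 0.3]
grip_width: 0.0929
```

>>> {"api": "carry_out", "payload": {"targets": [{"rx": 0,"ry": 0,"rz": 0,"tx": 0.13,"ty": -0.496,"tz": -0.1,"gripper": 0},{"rx": 0,"ry": 0,"rz": 0,"tx": 0.13,"ty": -0.496,"tz": -0.1,"gripper": 0},{"rx": 0,"ry": 0,"rz": 0,"tx": 0.13,"ty": -0.496,"tz": -0.1,"gripper": 0},{"rx": 0,"ry": 0,"rz": 0,"tx": 0.13,"ty": -0.496,"tz": -0.1,"gripper": 0},{"rx": 0,"ry": 0,"rz": 0,"tx": 0.13,"ty": -0.496,"tz": -0.1,"gripper": 0},{"rx": 0,"ry": 0,"rz": 0,"tx": 0.13,"ty": -0.496,"tz": -0.1,"gripper": 0},{"rx": 0,"ry": 0,"rz": 0,"tx": 0.13,"ty": -0.496,"tz": -0.1,"gripper": 0},{"rx": 0,"ry": 0,"rz": 0,"tx": 0.13,"ty": -0.496,"tz": -0.1,"gripper": 0},{"rx": 0,"ry": 0,"rz": 0,"tx": 0.13,"ty": -0.496,"tz": -0.1,"gripper": 0},{"rx": 0,"ry": 0,"rz": 0,"tx": 0.13,"ty": -0.496,"tz": -0.1,"gripper": 0}]}}

```text
t: 1.77
tcp_pos: [0.418, -0.2864, 0.1134]
tool_rot: [2.388, 1.57, 2.374]
force: [1.3, 0.5, 0.1]
grip_width: 0.0928
```

```bash
cat > st.py <<'E'
from h import *
def st():
    s=arm.state(); R=Rn.from_euler("xyz",s["tool_rot"]).as_matrix()
    print("t",round(s["t"],2),"tcp",np.round(s["tcp_pos"],4),"x",np.round(R[:,0],4),"psi",round(np.arctan2(R[1,1],R[0,1]),4),"F",np.round(s["force"],1),"M",np.round(s["moment"],2),"w",round(s["grip_width"],4))
    return s
E
python3 - <<'E'
from st import *
st()
im=arm.get_image("side"); crop("side",im,225,180,385,300,5,"s1.png")
im=arm.get_image("top"); crop("top",im,270,160,430,280,5,"t1.png")
E
```

```text
t 1.77 tcp [ 0.418  -0.2864  0.1134] x [-4.e-04  4.e-04 -1.e+00] psi 1.5569 F [1.3 0.5 0.1] M [ 0.04 -0.07  0.04] w 0.0928
```

View pics/s1.png

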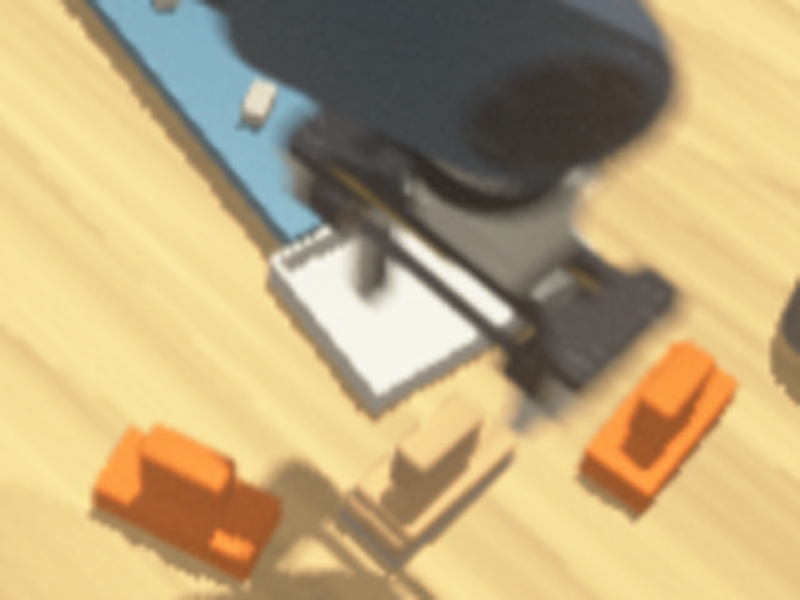

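View pics/t1.png

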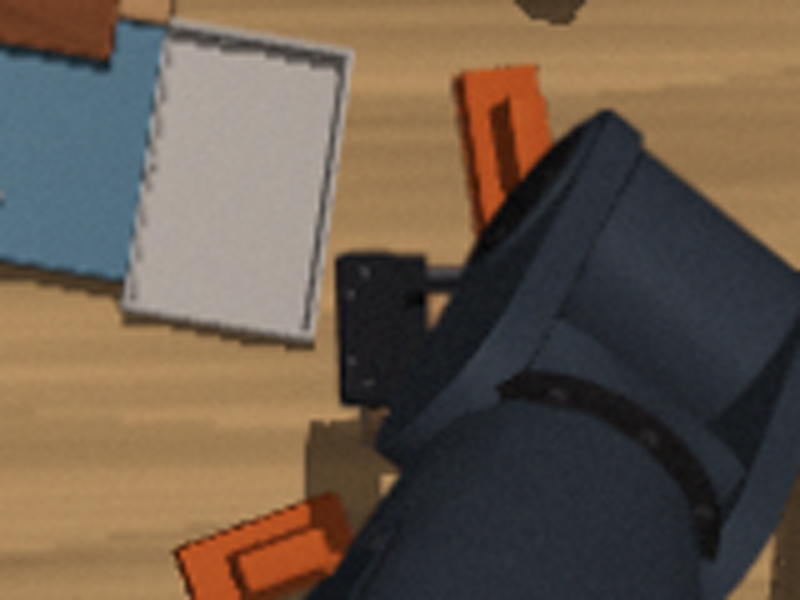

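Run:
```python
from st import *
s=st()
for dy in(.0465+.009,-.0465-.009):
    p=w2px("side",np.array(s["tcp_pos"])+[0,dy,0])[0]; print(((p-[225,180])+.5)*5-.5)
```

```text
t 1.87 tcp [ 0.4185 -0.2885  0.1126] x [-5.e-04 -1.e-04 -1.e+00] psi 1.554 F [-1.7 -0.   0.5] M [ 0.01 -0.02 -0.04] w 0.0929
[371.21261143 320.67489878]
[532.44533555 458.66922208]
```

Run:
```python
from st import *
s=st()
im=arm.get_image("side").copy()
for dy in(.0465,.0465+.017,-.0465,-.0465-.017):
    p=w2px("side",np.array(s["tcp_pos"])+[0,dy,0])[0]; print(p)
    im[int(round(p[1])),int(round(p[0]))]=[0,255,0]
crop("side",im,270,210,350,290,8,"s2.png")
```

```text
t 1.87 tcp [ 0.4185 -0.2885  0.1126] x [-5.e-04 -1.e-04 -1.e+00] psi 1.554 F [-1.7 -0.   0.5] M [ 0.01 -0.02 -0.04] w 0.0929
[301.34049431 245.87384091]
[296.6387602  241.84790574]
[328.35462072 268.9945229 ]
[333.5380532  273.42879303]
```

View pics/s2.png

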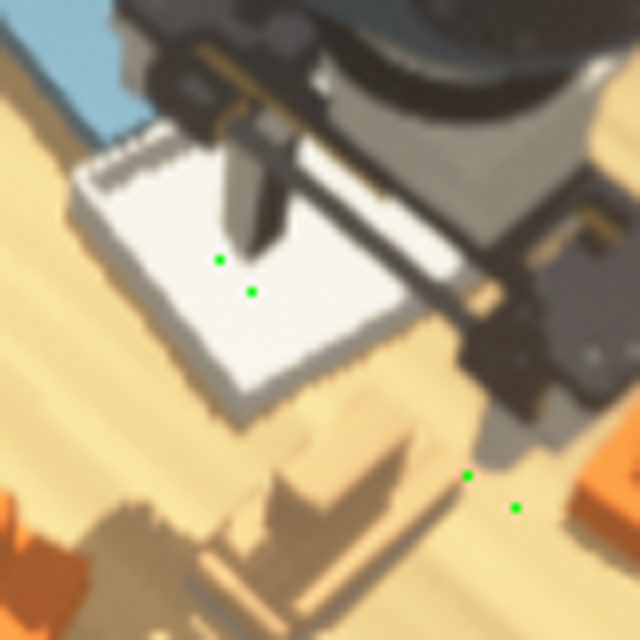

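Run:
```python
from h import *
s0=np.array([0.2103,.5078,.1934]); d=np.array([np.cos(1.178),np.sin(1.178),0])
for n,box in(("side",(40,60,120,130)),("top",(10,280,80,360))):
    im=cv2.imread(f"pics/{n}0.png")[:,:,::-1].copy()
    for k in(.0465,.0635,-.0465,-.0635):
        p=w2px(n,s0+k*d)[0]; print(n,p); im[int(round(p[1])),int(round(p[0]))]=[0,255,0]
    crop(n,im,*box,8,n+"_g0.png")
```

```text
side [ 85.53158961 113.8943324 ]
side [ 85.21095151 110.85263268]
side [ 87.41676454 131.51787178]
side [ 87.78720198 134.93076055]
top [ 29.62482438 309.52876048]
top [ 23.79599702 306.73996774]
top [ 62.33352178 324.84718155]
top [ 68.45214968 327.65374271]
```

View pics/side_g0.png

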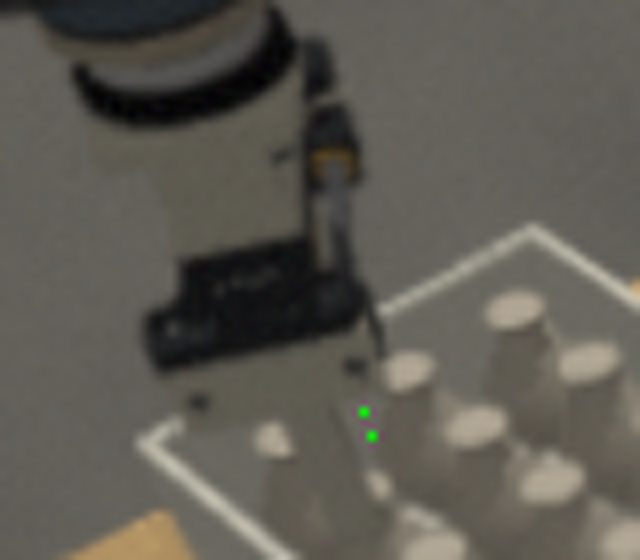

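View pics/top_g0.png

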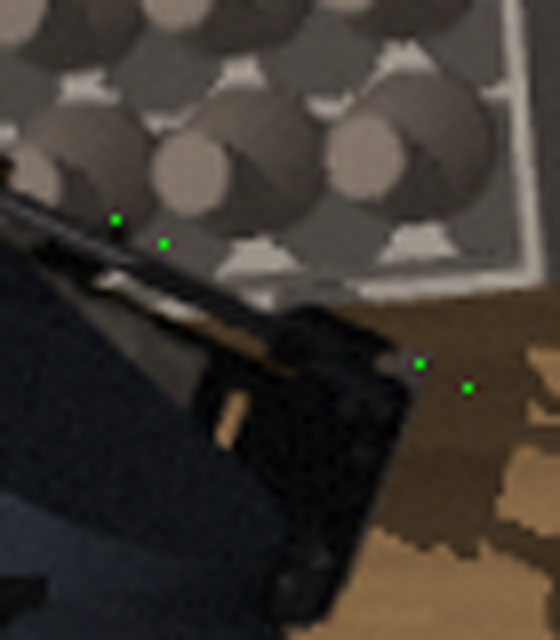

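>>> {"api": "carry_out", "payload": {"targets": [{"rx": 0,"ry": 0,"rz": 0,"tx": 0,"ty": 0,"tz": -0.03,"gripper": 0},{"rx": 0,"ry": 0,"rz": 0,"tx": 0,"ty": 0,"tz": -0.06,"gripper": 0},{"rx": 0,"ry": 0,"rz": 0,"tx": 0,"ty": 0,"tz": -0.085,"gripper": 0},{"rx": 0,"ry": 0,"rz": 0,"tx": 0,"ty": 0,"tz": -0.095,"gripper": 0},{"rx": 0,"ry": 0,"rz": 0,"tx": 0,"ty": 0,"tz": -0.1,"gripper": 0},{"rx": 0,"ry": 0,"rz": 0,"tx": 0,"ty": 0,"tz": -0.1,"gripper": 0}]}}

```text
t: 2.42
tcp_pos: [0.4181, -0.2836, 0.0342]
tool_rot: [2.388, 1.57, 2.376]
force: [0.8, -0.5, 0.2]
grip_width: 0.0929
```

Run:
```python
from st import *
s=st()
im=arm.get_image("side").copy()
for dx,dy in((-.0075,.0465),(-.0075,.0465+.012),(-.0075,-.0465),(-.0075,-.0465-.012)):
    p=w2px("side",np.array(s["tcp_pos"])+[dx,dy,0])[0]; print(p)
    im[int(round(p[1])),int(round(p[0]))]=[0,255,0]
crop("side",im,270,220,370,310,8,"s3.png")
```

```text
t 2.42 tcp [ 0.4181 -0.2836  0.0342] x [-5.e-04  5.e-04 -1.e+00] psi 1.5579 F [ 0.8 -0.5  0.2] M [0.06 0.01 0.05] w 0.0929
[295.68638244 261.27308269]
[292.57768678 258.50876532]
[320.86382553 283.64162837]
[324.25712159 286.65362949]
```

View pics/s3.png

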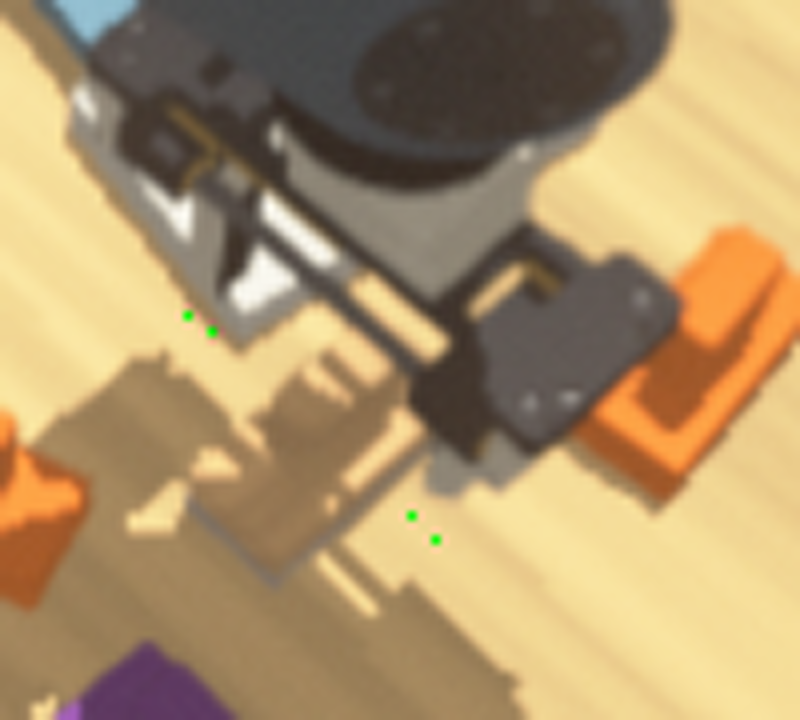

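Run:
```python
from h import *
# t1.png state tcp .418,-.2864,.1134 ; observed box corners in crop
for z in(.18,.2,.22,.25):
    for dx in(.0375,-.0375):
        p=w2px("top",[.418+dx,-.2864+.094,z])[0]; print(z,dx,((p-[270,160])+.5)*5-.5)
```

```text
0.18 0.0375 [293.90536637 271.35654897]
0.18 -0.0375 [300.02677316 422.98014307]
0.2 0.0375 [301.56749482 267.25466029]
0.2 -0.0375 [307.87184433 421.60735111]
0.22 0.0375 [309.50904327 263.00163116]
0.22 -0.0375 [316.00608917 420.18260796]
0.25 0.0375 [321.97936109 256.32005656]
0.25 -0.0375 [328.78537057 417.94148719]
```

>>> {"api": "carry_out", "payload": {"targets": [{"rx": 0,"ry": 0,"rz": 0,"tx": 0,"ty": 0,"tz": -0.004,"gripper": 0.3},{"rx": 0,"ry": 0,"rz": 0,"tx": 0,"ty": 0,"tz": -0.005,"gripper": 0.5},{"rx": 0,"ry": 0,"rz": 0,"tx": 0,"ty": 0,"tz": -0.005,"gripper": 0.7},{"rx": 0,"ry": 0,"rz": 0,"tx": 0,"ty": 0,"tz": -0.005,"gripper": 1},{"rx": 0,"ry": 0,"rz": 0,"tx": 0,"ty": 0,"tz": -0.005,"gripper": 1},{"rx": 0,"ry": 0,"rz": 0,"tx": 0,"ty": 0,"tz": -0.005,"gripper": 1},{"rx": 0,"ry": 0,"rz": 0,"tx": 0,"ty": 0,"tz": -0.005,"gripper": 1},{"rx": 0,"ry": 0,"rz": 0,"tx": 0,"ty": 0,"tz": -0.005,"gripper": 1}]}}

```text
t: 3.13
tcp_pos: [0.4182, -0.2843, 0.0302]
tool_rot: [-0.729, 1.571, -0.743]
force: [-0.6, 0.1, -0.2]
grip_width: 0.0445
```

Run:
```python
from st import *
s=st()
im=arm.get_image("side").copy()
crop("side",im,270,220,370,310,8,"s4.png")
st()
```

```text
t 3.13 tcp [ 0.4182 -0.2843  0.0302] x [ 1.e-04 -1.e-04 -1.e+00] psi 1.5573 F [-0.6  0.1 -0.2] M [ 0.07 -0.01  0.03] w 0.0445
t 3.18 tcp [ 0.4182 -0.2843  0.0302] x [ 0. -0. -1.] psi 1.5574 F [-0.   0.1  0.1] M [ 0.01 -0.05 -0.03] w 0.0402
```

View pics/s4.png

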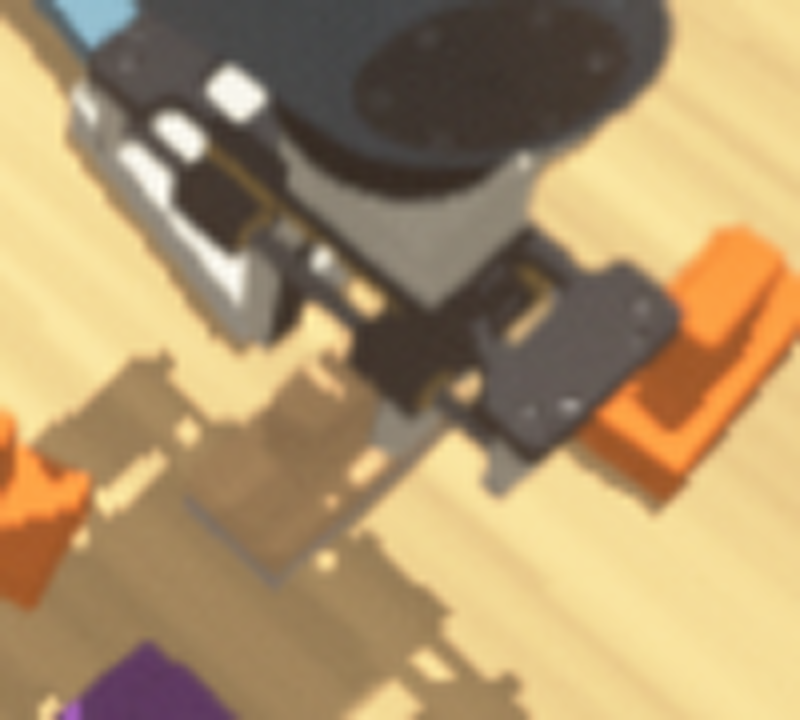

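>>> {"api": "carry_out", "payload": {"targets": [{"rx": 0,"ry": 0,"rz": 0,"tx": 0,"ty": 0,"tz": 0,"gripper": 1},{"rx": 0,"ry": 0,"rz": 0,"tx": 0,"ty": 0,"tz": 0,"gripper": 1},{"rx": 0,"ry": 0,"rz": 0,"tx": 0,"ty": 0,"tz": 0,"gripper": 1},{"rx": 0,"ry": 0,"rz": 0,"tx": 0,"ty": 0,"tz": 0,"gripper": 1},{"rx": 0,"ry": 0,"rz": 0,"tx": 0,"ty": 0,"tz": 0,"gripper": 1},{"rx": 0,"ry": 0,"rz": 0,"tx": 0,"ty": 0,"tz": 0,"gripper": 1}]}}

```text
t: 3.68
tcp_pos: [0.4182, -0.2843, 0.0302]
tool_rot: [-0.959, 1.571, -0.972]
force: [0.8, -1.2, -0.8]
grip_width: 0.0215
```

Run:
```python
from st import *
s=st()
im=arm.get_image("side").copy()
crop("side",im,270,220,370,310,8,"s5.png")
st()
```

```text
t 3.68 tcp [ 0.4182 -0.2843  0.0302] x [ 1.e-04 -1.e-04 -1.e+00] psi 1.5573 F [ 0.8 -1.2 -0.8] M [-0.13 -0.06 -0.01] w 0.0215
t 3.73 tcp [ 0.4182 -0.2843  0.0302] x [ 0.e+00 -1.e-04 -1.e+00] psi 1.5574 F [ 0.7  0.5 -1.3] M [-0.16 -0.02  0.01] w 0.0217
```

View pics/s5.png

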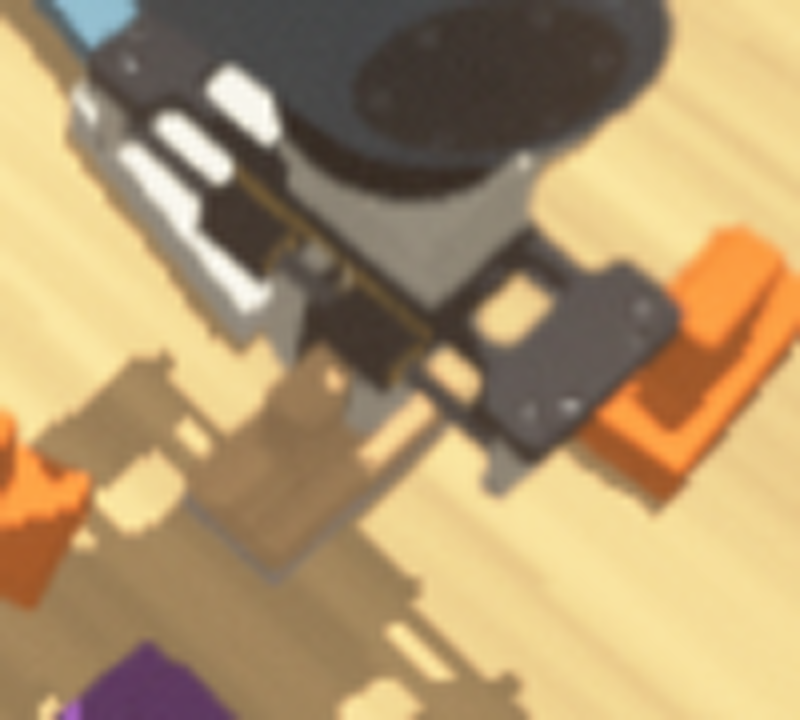

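>>> {"api": "carry_out", "payload": {"targets": [{"rx": 0,"ry": 0,"rz": 0,"tx": 0,"ty": 0,"tz": 0.03,"gripper": 1},{"rx": 0,"ry": 0,"rz": 0,"tx": 0,"ty": 0,"tz": 0.07,"gripper": 1},{"rx": 0,"ry": 0,"rz": 0,"tx": 0,"ty": 0,"tz": 0.1,"gripper": 1},{"rx": 0,"ry": 0,"rz": -0.05,"tx": 0.015,"ty": 0.04,"tz": 0.1,"gripper": 1},{"rx": 0,"ry": 0,"rz": -0.1,"tx": 0.03,"ty": 0.08,"tz": 0.1,"gripper": 1},{"rx": 0,"ry": 0,"rz": -0.15,"tx": 0.045,"ty": 0.12,"tz": 0.1,"gripper": 1},{"rx": 0,"ry": 0,"rz": -0.2,"tx": 0.06,"ty": 0.16,"tz": 0.1,"gripper": 1},{"rx": 0,"ry": 0,"rz": -0.222,"tx": 0.08,"ty": 0.2,"tz": 0.1,"gripper": 1},{"rx": 0,"ry": 0,"rz": -0.222,"tx": 0.095,"ty": 0.24,"tz": 0.1,"gripper": 1},{"rx": 0,"ry": 0,"rz": -0.222,"tx": 0.11,"ty": 0.28,"tz": 0.1,"gripper": 1}]}}

```text
t: 4.57
tcp_pos: [0.5063, -0.0585, 0.11]
tool_rot: [3.013, 1.57, 2.826]
force: [0.5, 0.1, -2.0]
grip_width: 0.0216
```

>>> {"api": "carry_out", "payload": {"targets": [{"rx": 0,"ry": 0,"rz": 0,"tx": 0.015,"ty": 0.04,"tz": 0,"gripper": 1},{"rx": 0,"ry": 0,"rz": 0,"tx": 0.03,"ty": 0.08,"tz": 0,"gripper": 1},{"rx": 0,"ry": 0,"rz": 0,"tx": 0.045,"ty": 0.12,"tz": 0,"gripper": 1},{"rx": 0,"ry": 0,"rz": 0,"tx": 0.06,"ty": 0.16,"tz": 0,"gripper": 1},{"rx": 0,"ry": 0,"rz": 0,"tx": 0.075,"ty": 0.2,"tz": 0,"gripper": 1},{"rx": 0,"ry": 0,"rz": 0,"tx": 0.084,"ty": 0.213,"tz": 0,"gripper": 1},{"rx": 0,"ry": 0,"rz": 0,"tx": 0.084,"ty": 0.213,"tz": 0,"gripper": 1},{"rx": 0,"ry": 0,"rz": 0,"tx": 0.084,"ty": 0.213,"tz": 0,"gripper": 1}]}}

```text
t: 5.23
tcp_pos: [0.5729, 0.11, 0.1096]
tool_rot: [-2.673, 1.57, -2.859]
force: [-0.1, -0.4, -1.7]
grip_width: 0.0217
```

```bash
cat > look.py <<'E'
from st import *
import sys
tag=sys.argv[1]
s=st()
im=arm.get_image("side").copy(); crop("side",im,215,130,365,250,5,tag+"_s.png")
im=arm.get_image("top"); crop("top",im,175,110,335,230,5,tag+"_t.png")
E
python3 look.py a
```

```text
t 5.23 tcp [0.5729 0.11   0.1096] x [-1.2e-03 -3.0e-04 -1.0e+00] psi 1.3841 F [-0.1 -0.4 -1.7] M [-0.01  0.03 -0.  ] w 0.0217
```

View pics/a_s.png

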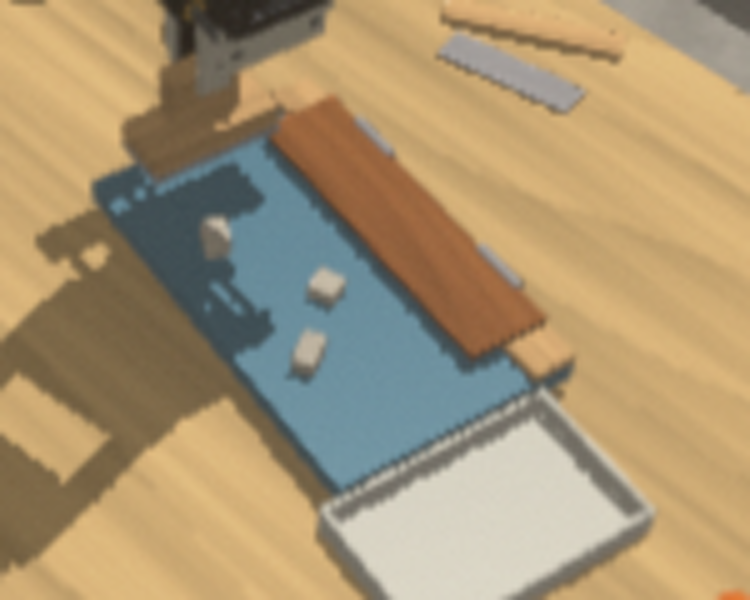

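View pics/a_t.png

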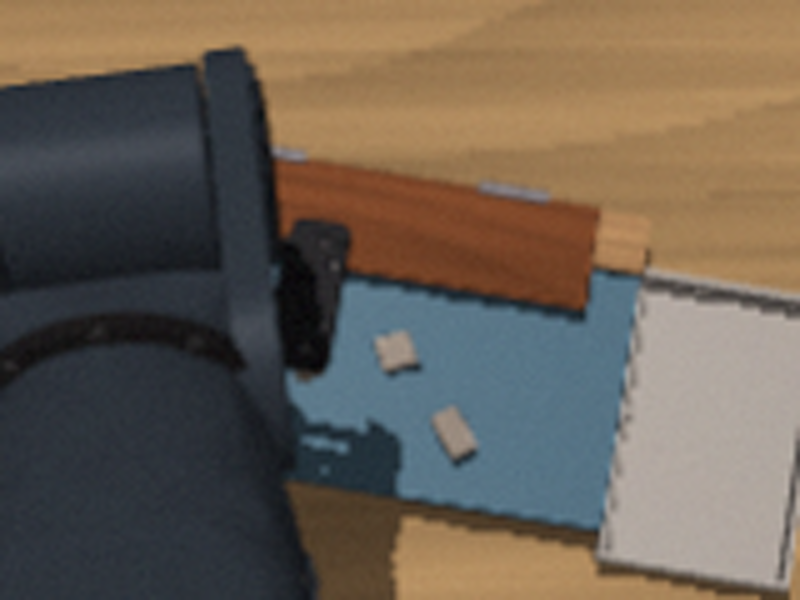

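```bash
cat > ov.py <<'E'
from h import *
def overlay(src,n,x0,y0,f,pts,out):
    im=cv2.imread("pics/"+src)
    P=w2px(n,pts); P=((P-[x0,y0])+.5)*f-.5
    for i,p in enumerate(P): cv2.circle(im,tuple(int(round(v)) for v in p),3,(0,255,0),-1)
    cv2.imwrite("pics/"+out,im); return np.round(P)
def box(pos,yaw,pts):
    c,s=np.cos(yaw),np.sin(yaw)
    return np.array([[pos[0]+c*x-s*y,pos[1]+s*x+c*y,pos[2]+z] for x,y,z in np.array(pts)/1000])
E
python3 - <<'E'
from ov import *
pts=[(-48,22,24),(-48,-22,24),(48,-22,24),(-48,-22,0),(48,-22,0),(-48,22,0),(-25,11,66),(-25,-11,66)]
print(overlay("a_s.png","side",215,130,5,np.r_[box([.5729,.11,.0794],-.1867,pts),box([.582,.002,.03],-.188,[(-90,150,0),(-90,-150,0),(30,120,15),(30,-120,15)])],"a_so.png"))
E
```

```text
[[117. 117.]
 [152. 158.]
 [278. 102.]
 [153. 184.]
 [277. 128.]
 [118. 143.]
 [154.  66.]
 [172.  87.]
 [ 88. 181.]
 [336. 489.]
 [259. 125.]
 [469. 356.]]
```

View pics/a_so.png

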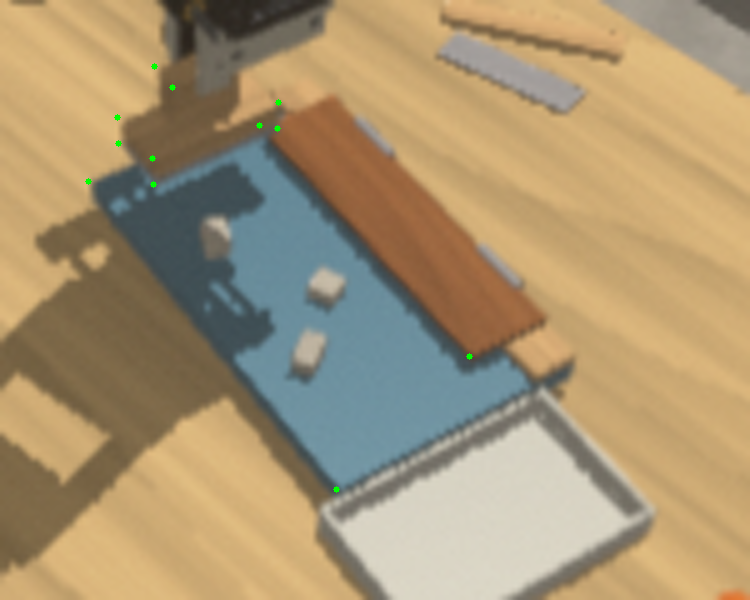

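>>> {"api": "carry_out", "payload": {"targets": [{"rx": 0,"ry": 0,"rz": 0,"tx": 0,"ty": 0,"tz": -0.03,"gripper": 1},{"rx": 0,"ry": 0,"rz": 0,"tx": 0,"ty": 0,"tz": -0.045,"gripper": 1},{"rx": 0,"ry": 0,"rz": 0,"tx": 0,"ty": 0,"tz": -0.055,"gripper": 1},{"rx": 0,"ry": 0,"rz": 0,"tx": 0,"ty": 0,"tz": -0.06,"gripper": 1},{"rx": 0,"ry": 0,"rz": 0,"tx": 0,"ty": 0,"tz": -0.06,"gripper": 1}]}}

```text
t: 5.75
tcp_pos: [0.5729, 0.1096, 0.0615]
tool_rot: [-2.829, 1.569, -3.017]
force: [-0.1, -0.2, -1.9]
grip_width: 0.0218
```

```bash
python3 look.py b
```

```text
t 5.75 tcp [0.5729 0.1096 0.0615] x [-1.5e-03 -2.0e-04 -1.0e+00] psi 1.3824 F [-0.1 -0.2 -1.9] M [-0.02 -0.02 -0.01] w 0.0218
```

View pics/b_s.png

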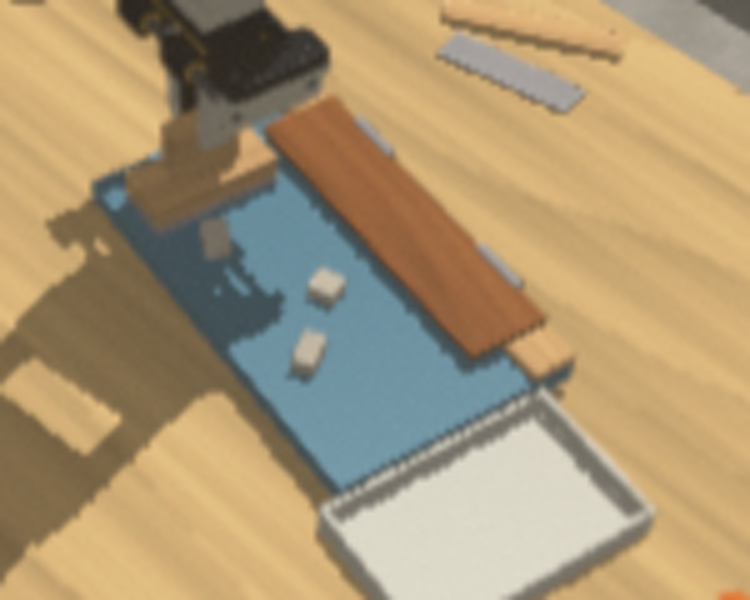

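>>> {"api": "carry_out", "payload": {"targets": [{"rx": 0,"ry": 0,"rz": 0,"tx": -0.0023,"ty": -0.0123,"tz": 0,"gripper": 1},{"rx": 0,"ry": 0,"rz": 0,"tx": -0.0047,"ty": -0.0246,"tz": 0,"gripper": 1},{"rx": 0,"ry": 0,"rz": 0,"tx": -0.007,"ty": -0.0368,"tz": 0,"gripper": 1},{"rx": 0,"ry": 0,"rz": 0,"tx": -0.0093,"ty": -0.0491,"tz": 0,"gripper": 1},{"rx": 0,"ry": 0,"rz": 0,"tx": -0.0117,"ty": -0.0614,"tz": 0,"gripper": 1},{"rx": 0,"ry": 0,"rz": 0,"tx": -0.014,"ty": -0.0737,"tz": 0,"gripper": 1},{"rx": 0,"ry": 0,"rz": 0,"tx": -0.0164,"ty": -0.086,"tz": 0,"gripper": 1},{"rx": 0,"ry": 0,"rz": 0,"tx": -0.0187,"ty": -0.0982,"tz": 0,"gripper": 1},{"rx": 0,"ry": 0,"rz": 0,"tx": -0.021,"ty": -0.1105,"tz": 0,"gripper": 1},{"rx": 0,"ry": 0,"rz": 0,"tx": -0.0234,"ty": -0.1228,"tz": 0,"gripper": 1}]}}

```text
t: 6.68
tcp_pos: [0.5545, 0.0109, 0.0622]
tool_rot: [0.279, 1.571, 0.091]
force: [-0.2, 0.2, -1.7]
grip_width: 0.0216
```

```bash
python3 look.py c
```

```text
t 6.68 tcp [0.5545 0.0109 0.0622] x [ 1.e-04  0.e+00 -1.e+00] psi 1.3829 F [-0.2  0.2 -1.7] M [ 0.14 -0.06  0.01] w 0.0216
```

View pics/c_s.png

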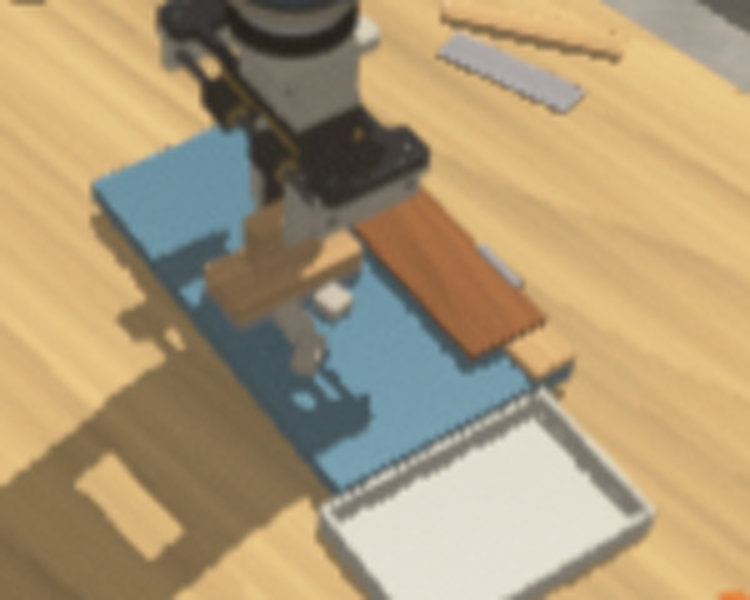

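>>> {"api": "carry_out", "payload": {"targets": [{"rx": 0,"ry": 0,"rz": 0,"tx": -0.0023,"ty": -0.0123,"tz": 0,"gripper": 1},{"rx": 0,"ry": 0,"rz": 0,"tx": -0.0047,"ty": -0.0246,"tz": 0,"gripper": 1},{"rx": 0,"ry": 0,"rz": 0,"tx": -0.007,"ty": -0.0368,"tz": 0,"gripper": 1},{"rx": 0,"ry": 0,"rz": 0,"tx": -0.0093,"ty": -0.0491,"tz": 0,"gripper": 1},{"rx": 0,"ry": 0,"rz": 0,"tx": -0.0117,"ty": -0.0614,"tz": 0,"gripper": 1},{"rx": 0,"ry": 0,"rz": 0,"tx": -0.014,"ty": -0.0737,"tz": 0,"gripper": 1},{"rx": 0,"ry": 0,"rz": 0,"tx": -0.0164,"ty": -0.086,"tz": 0,"gripper": 1},{"rx": 0,"ry": 0,"rz": 0,"tx": -0.0187,"ty": -0.0982,"tz": 0,"gripper": 1},{"rx": 0,"ry": 0,"rz": 0,"tx": -0.021,"ty": -0.1105,"tz": 0,"gripper": 1},{"rx": 0,"ry": 0,"rz": 0,"tx": -0.0234,"ty": -0.1228,"tz": 0,"gripper": 1}]}}

```text
t: 7.62
tcp_pos: [0.5357, -0.0874, 0.0622]
tool_rot: [-2.617, 1.571, -2.805]
force: [-0.5, 0.5, -2.3]
grip_width: 0.0217
```

```bash
python3 look.py d
```

```text
t 7.62 tcp [ 0.5357 -0.0874  0.0622] x [-0. -0. -1.] psi 1.383 F [-0.5  0.5 -2.3] M [ 0.09  0.   -0.02] w 0.0217
```

View pics/d_s.png

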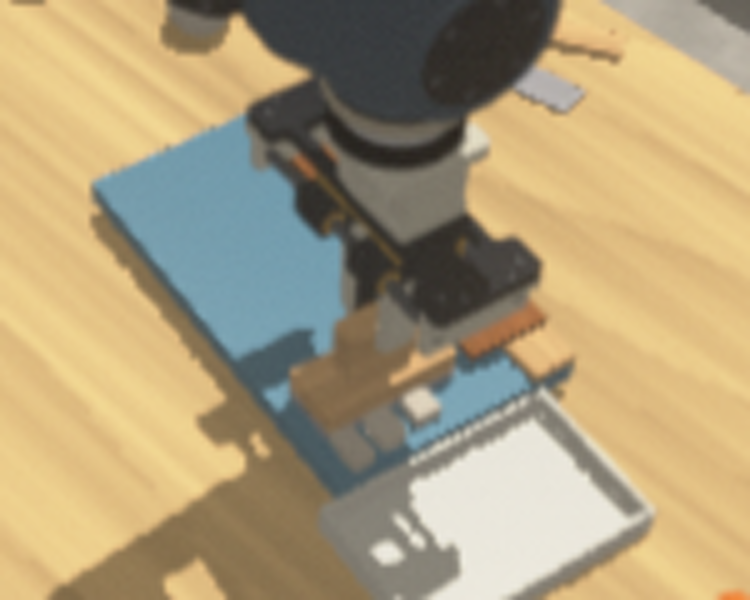

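View pics/d_t.png

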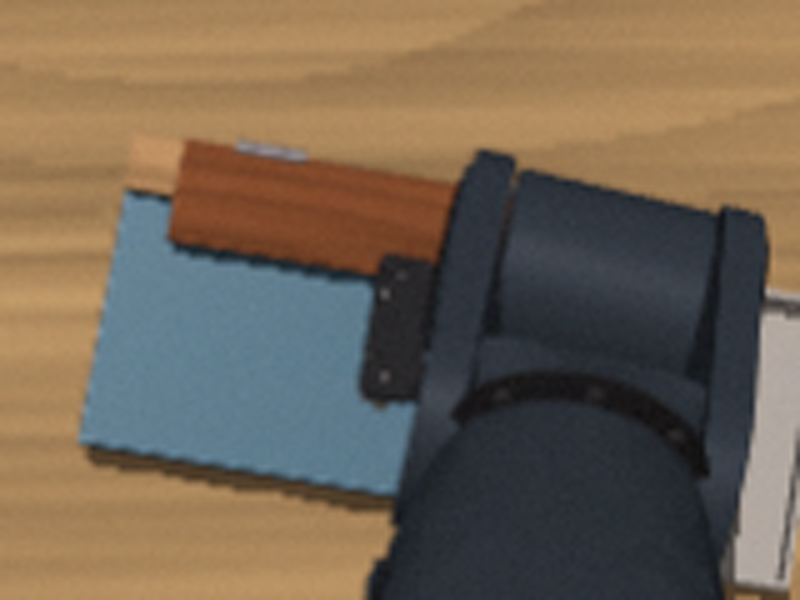

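>>> {"api": "carry_out", "payload": {"targets": [{"rx": 0,"ry": 0,"rz": 0,"tx": -0.0023,"ty": -0.0123,"tz": 0,"gripper": 1},{"rx": 0,"ry": 0,"rz": 0,"tx": -0.0047,"ty": -0.0246,"tz": 0,"gripper": 1},{"rx": 0,"ry": 0,"rz": 0,"tx": -0.007,"ty": -0.0368,"tz": 0,"gripper": 1},{"rx": 0,"ry": 0,"rz": 0,"tx": -0.0093,"ty": -0.0491,"tz": 0,"gripper": 1},{"rx": 0,"ry": 0,"rz": 0,"tx": -0.0117,"ty": -0.0614,"tz": 0,"gripper": 1},{"rx": 0,"ry": 0,"rz": 0,"tx": -0.014,"ty": -0.0737,"tz": 0,"gripper": 1},{"rx": 0,"ry": 0,"rz": 0,"tx": -0.0164,"ty": -0.086,"tz": 0,"gripper": 1},{"rx": 0,"ry": 0,"rz": 0,"tx": -0.0176,"ty": -0.092,"tz": 0,"gripper": 1},{"rx": 0,"ry": 0,"rz": 0,"tx": -0.0176,"ty": -0.092,"tz": 0,"gripper": 1}]}}

```text
t: 8.47
tcp_pos: [0.5217, -0.1611, 0.0622]
tool_rot: [-0.894, 1.571, -1.083]
force: [0.4, -0.1, -1.7]
grip_width: 0.0217
```

```bash
sed -i 's/215,130,365,250/235,150,395,270/' look.py; python3 look.py e
```

```text
t 8.47 tcp [ 0.5217 -0.1611  0.0622] x [ 1.e-04 -1.e-04 -1.e+00] psi 1.3819 F [ 0.4 -0.1 -1.7] M [-0.01  0.03 -0.01] w 0.0217
```

View pics/e_s.png

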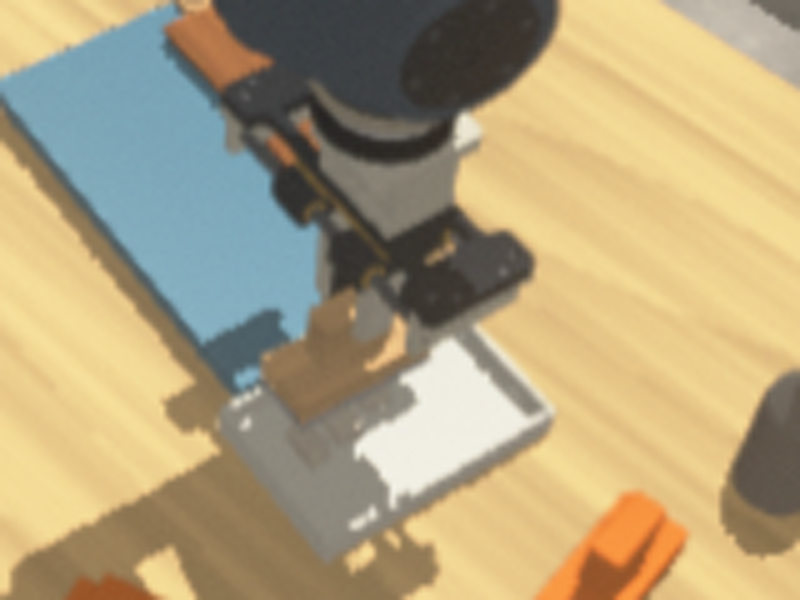

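>>> {"api": "carry_out", "payload": {"targets": [{"rx": 0,"ry": 0,"rz": 0,"tx": 0,"ty": 0,"tz": 0.025,"gripper": 1},{"rx": 0,"ry": 0,"rz": 0,"tx": 0,"ty": 0,"tz": 0.05,"gripper": 1},{"rx": 0,"ry": 0,"rz": 0.05,"tx": -0.03,"ty": -0.036,"tz": 0.05,"gripper": 1},{"rx": 0,"ry": 0,"rz": 0.1,"tx": -0.06,"ty": -0.072,"tz": 0.05,"gripper": 1},{"rx": 0,"ry": 0,"rz": 0.15,"tx": -0.09,"ty": -0.11,"tz": 0.05,"gripper": 1},{"rx": 0,"ry": 0,"rz": 0.2,"tx": -0.12,"ty": -0.145,"tz": 0.05,"gripper": 1},{"rx": 0,"ry": 0,"rz": 0.222,"tx": -0.129,"ty": -0.156,"tz": 0.05,"gripper": 1},{"rx": 0,"ry": 0,"rz": 0.222,"tx": -0.129,"ty": -0.156,"tz": 0.02,"gripper": 1},{"rx": 0,"ry": 0,"rz": 0.222,"tx": -0.129,"ty": -0.156,"tz": -0.01,"gripper": 1},{"rx": 0,"ry": 0,"rz": 0.222,"tx": -0.129,"ty": -0.156,"tz": -0.032,"gripper": 1}]}}

```text
t: 9.4
tcp_pos: [0.4183, -0.2844, 0.0353]
tool_rot: [2.269, 1.57, 2.255]
force: [-0.4, 0.8, -1.3]
grip_width: 0.0216
```

```bash
python3 look.py f
```

```text
t 9.4 tcp [ 0.4183 -0.2844  0.0353] x [-3.e-04  4.e-04 -1.e+00] psi 1.5571 F [-0.4  0.8 -1.3] M [ 0.03 -0.   -0.01] w 0.0216
```

View pics/f_s.png

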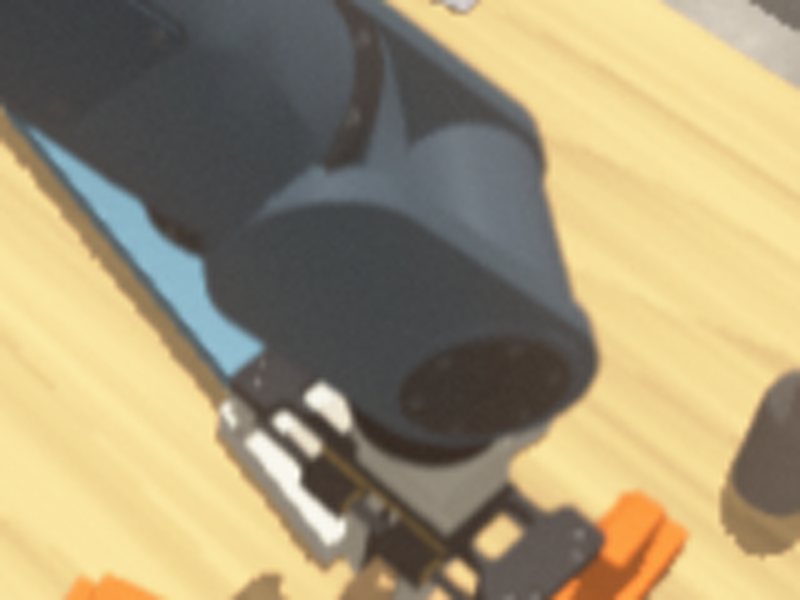

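View pics/f_t.png

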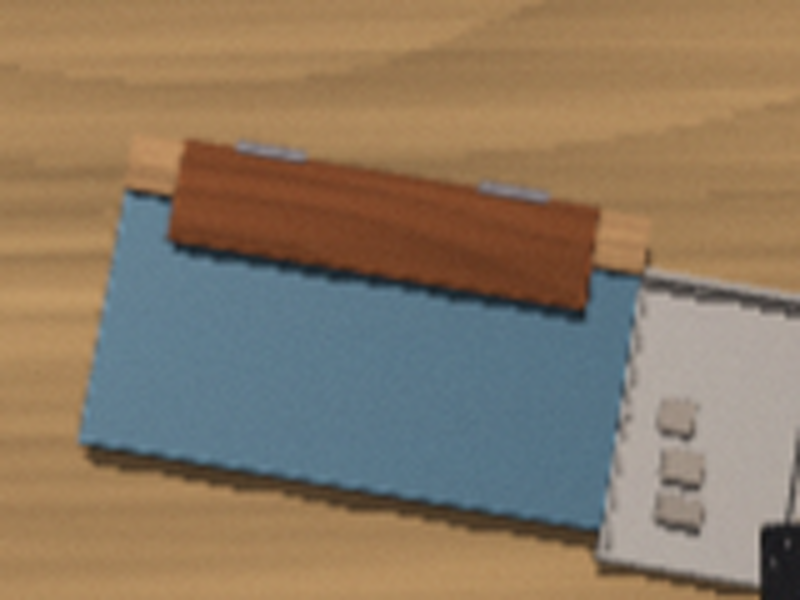

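>>> {"api": "carry_out", "payload": {"targets": [{"rx": 0,"ry": 0,"rz": 0,"tx": 0,"ty": 0,"tz": -0.004,"gripper": 1},{"rx": 0,"ry": 0,"rz": 0,"tx": 0,"ty": 0,"tz": -0.006,"gripper": 1},{"rx": 0,"ry": 0,"rz": 0,"tx": 0,"ty": 0,"tz": -0.0065,"gripper": 1},{"rx": 0,"ry": 0,"rz": 0,"tx": 0,"ty": 0,"tz": -0.0065,"gripper": 1}]}}

```text
t: 9.83
tcp_pos: [0.4191, -0.2849, 0.0321]
tool_rot: [-0.67, 1.57, -0.683]
force: [0.7, -0.1, -2.8]
grip_width: 0.0214
```

>>> {"api": "carry_out", "payload": {"targets": [{"rx": 0,"ry": 0,"rz": 0,"tx": 0,"ty": 0,"tz": -0.0012,"gripper": 1},{"rx": 0,"ry": 0,"rz": 0,"tx": 0,"ty": 0,"tz": -0.0025,"gripper": 1},{"rx": 0,"ry": 0,"rz": 0,"tx": 0,"ty": 0,"tz": -0.0025,"gripper": 1}]}}

```text
t: 10.08
tcp_pos: [0.419, -0.2852, 0.0301]
tool_rot: [-0.757, 1.57, -0.771]
force: [-0.6, 0.0, 4.4]
grip_width: 0.0214
```

>>> {"api": "carry_out", "payload": {"targets": [{"rx": 0,"ry": 0,"rz": 0,"tx": 0,"ty": 0,"tz": 0,"gripper": 0.4},{"rx": 0,"ry": 0,"rz": 0,"tx": 0,"ty": 0,"tz": 0,"gripper": 0.4},{"rx": 0,"ry": 0,"rz": 0,"tx": 0,"ty": 0,"tz": 0,"gripper": 0.4},{"rx": 0,"ry": 0,"rz": 0,"tx": 0,"ty": 0,"tz": 0,"gripper": 0.4},{"rx": 0,"ry": 0,"rz": 0,"tx": 0,"ty": 0,"tz": 0,"gripper": 0.4}]}}

```text
t: 10.5
tcp_pos: [0.4187, -0.2848, 0.0294]
tool_rot: [1.08, 1.571, 1.066]
force: [0.3, 0.2, 0.0]
grip_width: 0.05
```

>>> {"api": "carry_out", "payload": {"targets": [{"rx": 0,"ry": 0,"rz": 0,"tx": 0,"ty": 0,"tz": 0.02,"gripper": 0.4},{"rx": 0,"ry": 0,"rz": 0,"tx": 0,"ty": 0,"tz": 0.06,"gripper": 0.4},{"rx": 0,"ry": 0,"rz": 0,"tx": 0,"ty": 0,"tz": 0.1,"gripper": 0.4},{"rx": 0,"ry": 0,"rz": 0,"tx": 0,"ty": 0,"tz": 0.15,"gripper": 0.4}]}}

```text
t: 10.83
tcp_pos: [0.4178, -0.2841, 0.1496]
tool_rot: [2.458, 1.568, 2.445]
force: [0.7, -0.1, -0.6]
grip_width: 0.0556
```

Run:
```python
from st import *
st()
im=arm.get_image("side"); crop("side",im,235,180,395,300,5,"g_s.png")
```

```text
t 10.83 tcp [ 0.4178 -0.2841  0.1496] x [-0.0022  0.0018 -1.    ] psi 1.5573 F [ 0.7 -0.1 -0.6] M [ 0.02 -0.04 -0.  ] w 0.0556
```

View pics/g_s.png

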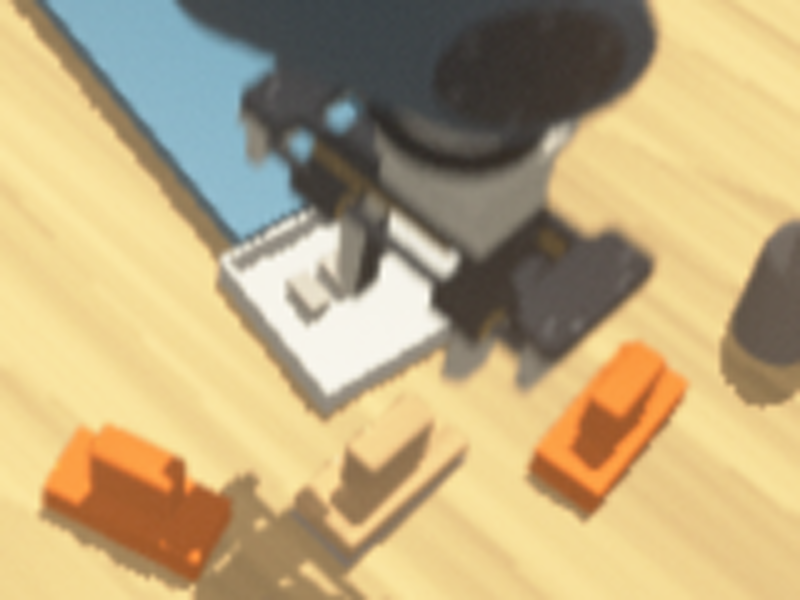

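>>> {"api": "carry_out", "payload": {"targets": [{"rx": 0,"ry": 0,"rz": -0.143,"tx": 0.003,"ty": 0.05,"tz": 0,"gripper": 0.4},{"rx": 0,"ry": 0,"rz": -0.286,"tx": 0.006,"ty": 0.1,"tz": 0,"gripper": 0.4},{"rx": 0,"ry": 0,"rz": -0.429,"tx": 0.009,"ty": 0.15,"tz": 0,"gripper": 0.4},{"rx": 0,"ry": 0,"rz": -0.572,"tx": 0.012,"ty": 0.2,"tz": 0,"gripper": 0.4},{"rx": 0,"ry": 0,"rz": -0.715,"tx": 0.015,"ty": 0.25,"tz": 0,"gripper": 0.4},{"rx": 0,"ry": 0,"rz": -0.858,"tx": 0.018,"ty": 0.3,"tz": 0,"gripper": 0.4},{"rx": 0,"ry": 0,"rz": -1.0,"tx": 0.02,"ty": 0.35,"tz": 0,"gripper": 0.4}]}}

```text
t: 11.47
tcp_pos: [0.4341, -0.0224, 0.1494]
tool_rot: [0.629, 1.57, -0.142]
force: [0.5, -0.1, -0.4]
grip_width: 0.0559
```

>>> {"api": "carry_out", "payload": {"targets": [{"rx": 0,"ry": 0,"rz": -0.143,"tx": 0.003,"ty": 0.05,"tz": 0,"gripper": 0.4},{"rx": 0,"ry": 0,"rz": -0.286,"tx": 0.006,"ty": 0.1,"tz": 0,"gripper": 0.4},{"rx": 0,"ry": 0,"rz": -0.429,"tx": 0.009,"ty": 0.15,"tz": 0,"gripper": 0.4},{"rx": 0,"ry": 0,"rz": -0.572,"tx": 0.012,"ty": 0.2,"tz": 0,"gripper": 0.4},{"rx": 0,"ry": 0,"rz": -0.715,"tx": 0.015,"ty": 0.25,"tz": 0,"gripper": 0.4},{"rx": 0,"ry": 0,"rz": -0.858,"tx": 0.018,"ty": 0.3,"tz": 0,"gripper": 0.4},{"rx": 0,"ry": 0,"rz": -1.0,"tx": 0.02,"ty": 0.35,"tz": 0,"gripper": 0.4}]}}

```text
t: 12.05
tcp_pos: [0.4489, 0.2282, 0.1493]
tool_rot: [1.778, 1.57, 0.26]
force: [1.4, -0.7, 0.7]
grip_width: 0.0557
```

Run:
```python
from st import *
st()
```

```text
t 12.05 tcp [0.4489 0.2282 0.1493] x [ 3.e-04  1.e-04 -1.e+00] psi 0.0537 F [ 1.4 -0.7  0.7] M [-0.13  0.05 -0.04] w 0.0557
```

>>> {"api": "carry_out", "payload": {"targets": [{"rx": 0,"ry": 0,"rz": 0,"tx": 0,"ty": 0,"tz": 0,"gripper": 0.4},{"rx": 0,"ry": 0,"rz": 0,"tx": 0,"ty": 0,"tz": 0,"gripper": 0.4}]}}

```text
t: 12.22
tcp_pos: [0.4488, 0.2277, 0.149]
tool_rot: [-1.034, 1.571, -2.542]
force: [0.1, 0.0, -0.4]
grip_width: 0.0559
```

Run:
```python
from st import *
st()
```

```text
t 12.22 tcp [0.4488 0.2277 0.149 ] x [-2.e-04 -1.e-04 -1.e+00] psi 0.0624 F [ 0.1  0.  -0.4] M [-0.09  0.03 -0.03] w 0.0559
```

>>> {"api": "carry_out", "payload": {"targets": [{"rx": 0,"ry": 0,"rz": -0.1,"tx": 0.002,"ty": 0.036,"tz": 0,"gripper": 0.4},{"rx": 0,"ry": 0,"rz": -0.2,"tx": 0.004,"ty": 0.072,"tz": 0,"gripper": 0.4},{"rx": 0,"ry": 0,"rz": -0.3,"tx": 0.006,"ty": 0.108,"tz": -0.02,"gripper": 0.4},{"rx": 0,"ry": 0,"rz": -0.405,"tx": 0.0086,"ty": 0.1445,"tz": -0.05,"gripper": 0.4},{"rx": 0,"ry": 0,"rz": -0.405,"tx": 0.0086,"ty": 0.1445,"tz": -0.08,"gripper": 0.4},{"rx": 0,"ry": 0,"rz": -0.405,"tx": 0.0086,"ty": 0.1445,"tz": -0.1,"gripper": 0.4},{"rx": 0,"ry": 0,"rz": -0.405,"tx": 0.0086,"ty": 0.1445,"tz": -0.1,"gripper": 0.4}]}}

```text
t: 12.8
tcp_pos: [0.4545, 0.34, 0.0661]
tool_rot: [-0.722, 1.565, -2.551]
force: [0.6, -0.3, -0.4]
grip_width: 0.0557
```

Run:
```python
from st import *
st()
im=arm.get_image("side"); crop("side",im,140,90,260,180,6,"i_s.png")
im=arm.get_image("top"); crop("top",im,80,170,200,260,6,"i_t.png")
```

```text
t 12.8 tcp [0.4545 0.34   0.0661] x [-0.0049 -0.0033 -1.    ] psi -0.2578 F [ 0.6 -0.3 -0.4] M [-0.07  0.05 -0.01] w 0.0557
```

View pics/i_s.png

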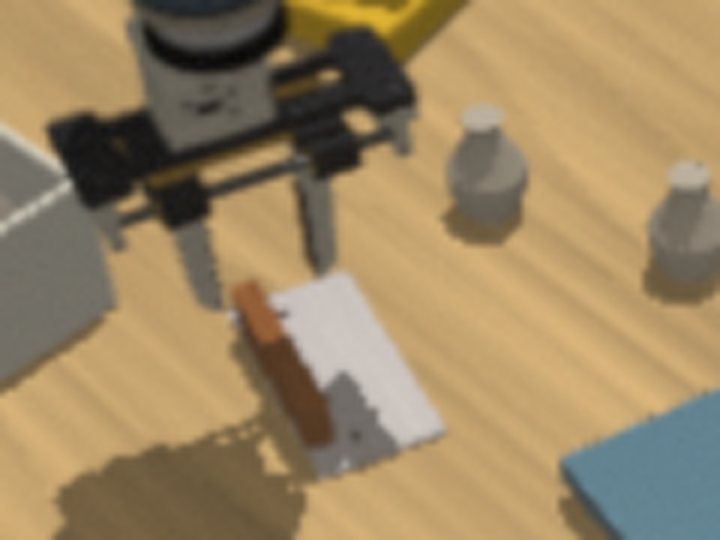

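View pics/i_t.png

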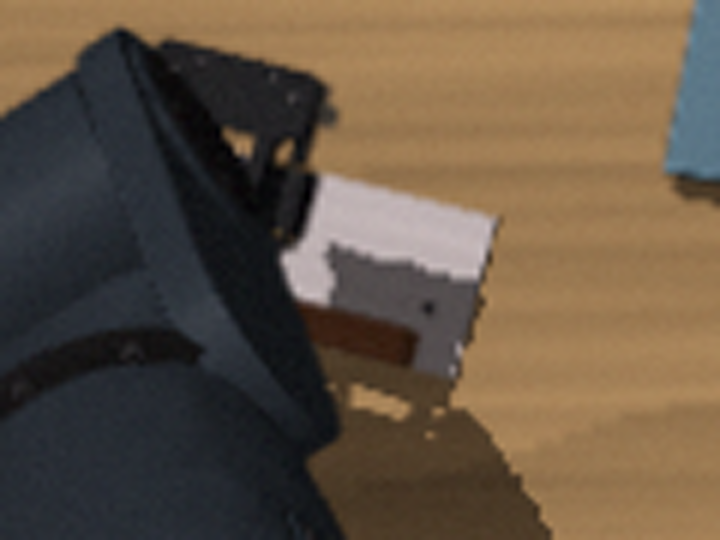

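Run:
```python
from ov import *
R=Rn.from_euler("xyz",[-0.722,1.565,-2.551]).as_matrix()
tcp=np.array([.4545,.34,.0661]); pts=[]
for sgn in(1,-1):
    for zz in(-.0075,.0075): pts.append(tcp+R@[0,sgn*.0279,zz]); pts.append(tcp+R@[0,sgn*.0399,zz])
pts+= list(box([.4557,.3433,0],-.2555,[(-9,60,40),(9,60,40),(9,-60,40),(-9,-60,40),(71,80,4),(71,-80,4)]))
print(overlay("i_s.png","side",140,90,6,np.array(pts),"i_so.png"))
```

```text
[[311. 290.]
 [330. 284.]
 [320. 305.]
 [339. 299.]
 [221. 321.]
 [202. 328.]
 [230. 337.]
 [211. 344.]
 [226. 287.]
 [254. 277.]
 [328. 400.]
 [299. 411.]
 [343. 269.]
 [446. 429.]]
```

View pics/i_so.png

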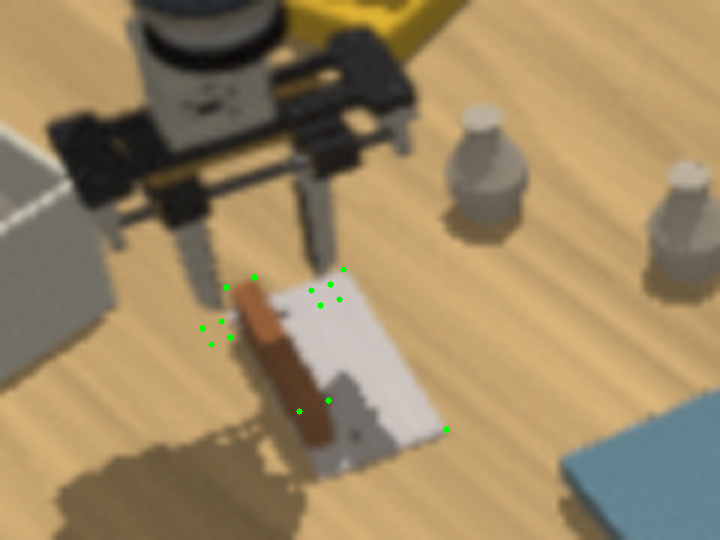

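Run:
```python
from ov import *
for z in(.0302,.04,.05):
    P=w2px("side",[[.4182-.0075,-.2843-.011,z],[.4182-.0075,-.2843-.023,z],[.4182+.0075,-.2843-.023,z]]); print(z,np.round(((P-[270,220])+.5)*8-.5))
    P=w2px("side",[[.4182-.0075,-.2843+.023,z],[.4182-.0075,-.2843+.011,z]]); print(np.round(((P-[270,220])+.5)*8-.5))
```

```text
0.0302 [[332. 449.]
 [358. 473.]
 [388. 445.]]
[[259. 384.]
 [285. 407.]]
0.04 [[335. 436.]
 [362. 459.]
 [391. 432.]]
[[262. 370.]
 [287. 393.]]
0.05 [[338. 422.]
 [365. 445.]
 [395. 418.]]
[[264. 356.]
 [290. 379.]]
```

>>> {"api": "carry_out", "payload": {"targets": [{"rx": 0,"ry": 0,"rz": 0,"tx": 0,"ty": 0,"tz": -0.03,"gripper": 0.4},{"rx": 0,"ry": 0,"rz": 0,"tx": 0,"ty": 0,"tz": -0.055,"gripper": 0.4},{"rx": 0,"ry": 0,"rz": 0,"tx": 0,"ty": 0,"tz": -0.068,"gripper": 0.4},{"rx": 0,"ry": 0,"rz": 0,"tx": 0,"ty": 0,"tz": -0.072,"gripper": 0.4},{"rx": 0,"ry": 0,"rz": 0,"tx": 0,"ty": 0,"tz": -0.072,"gripper": 0.4}]}}

```text
t: 13.32
tcp_pos: [0.4564, 0.3417, 0.0123]
tool_rot: [2.465, 1.571, 0.635]
force: [-0.6, 1.3, -0.2]
grip_width: 0.0561
```

Run:
```python
from st import *
st()
im=arm.get_image("side"); crop("side",im,140,90,260,180,6,"j_s.png")
```

```text
t 13.32 tcp [0.4564 0.3417 0.0123] x [ 2.e-04  1.e-04 -1.e+00] psi -0.2592 F [-0.6  1.3 -0.2] M [-0.06  0.08 -0.  ] w 0.0561
```

View pics/j_s.png

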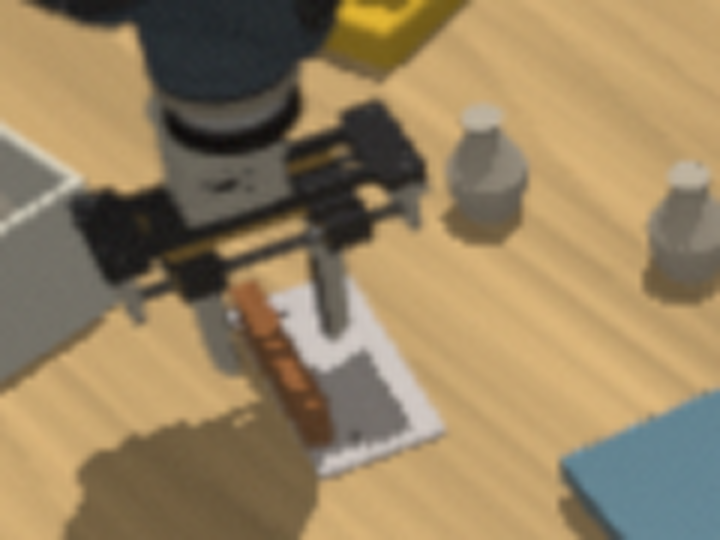

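Run:
```python
from h import *
for z in(0,.05,.1): print(z,px2w("top",(77,234),z),px2w("top",(90,317),z))
print(tri((77,234),(103,91)),tri((90,317),(157,133)))
t=cv2.imread("pics/top0.png")[:,:,::-1]; crop("top",t,0,190,130,350,4,"crate.png")
```

```text
0 [0.42614159 0.5028875  0.        ] [0.18832777 0.46099328 0.        ]
0.05 [0.42314214 0.48404114 0.05      ] [0.19461177 0.44378233 0.05      ]
0.1 [0.4201427  0.46519478 0.1       ] [0.20089578 0.42657138 0.1       ]
(array([0.3631359, 0.4195856, 0.2910462]), np.float64(31.38312458889257)) (array([0.268362  , 0.36197676, 0.19782489]), np.float64(32.27105376223011))
```

View pics/crate.png

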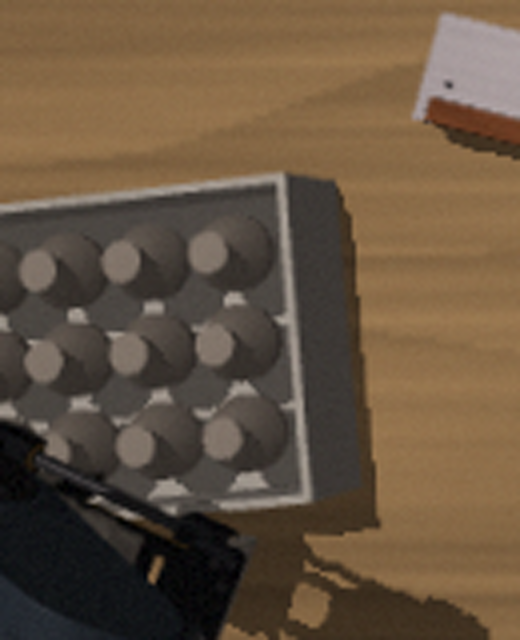

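>>> {"api": "carry_out", "payload": {"targets": [{"rx": 0,"ry": 0,"rz": 0,"tx": 0,"ty": 0,"tz": -0.003,"gripper": 0.4},{"rx": 0,"ry": 0,"rz": 0,"tx": 0,"ty": 0,"tz": -0.006,"gripper": 0.4},{"rx": 0,"ry": 0,"rz": 0,"tx": 0,"ty": 0,"tz": -0.006,"gripper": 0.4}]}}

```text
t: 13.62
tcp_pos: [0.4562, 0.342, 0.0073]
tool_rot: [2.406, 1.57, 0.576]
force: [0.0, -0.4, -0.2]
grip_width: 0.0554
```

>>> {"api": "carry_out", "payload": {"targets": [{"rx": 0,"ry": 0,"rz": 0,"tx": 0,"ty": 0,"tz": -0.002,"gripper": 0.4},{"rx": 0,"ry": 0,"rz": 0,"tx": 0,"ty": 0,"tz": -0.004,"gripper": 0.4},{"rx": 0,"ry": 0,"rz": 0,"tx": 0,"ty": 0,"tz": -0.004,"gripper": 0.4}]}}

```text
t: 13.87
tcp_pos: [0.4559, 0.3419, 0.0036]
tool_rot: [-0.803, 1.57, -2.633]
force: [-0.5, -0.5, 0.5]
grip_width: 0.0556
```

>>> {"api": "carry_out", "payload": {"targets": [{"rx": 0,"ry": 0,"rz": 0,"tx": 0,"ty": 0,"tz": -0.002,"gripper": 0.4},{"rx": 0,"ry": 0,"rz": 0,"tx": 0,"ty": 0,"tz": -0.003,"gripper": 0.4},{"rx": 0,"ry": 0,"rz": 0,"tx": 0,"ty": 0,"tz": -0.003,"gripper": 0.4}]}}

```text
t: 14.12
tcp_pos: [0.4559, 0.3419, 0.0012]
tool_rot: [-0.759, 1.571, -2.589]
force: [0.6, 0.3, 0.1]
grip_width: 0.0558
```

Run:
```python
from st import *
st()
im=arm.get_image("side"); crop("side",im,150,110,230,170,9,"k_s.png")
```

```text
t 14.12 tcp [0.4559 0.3419 0.0012] x [-2.e-04 -1.e-04 -1.e+00] psi -0.259 F [0.6 0.3 0.1] M [-0.1   0.12 -0.02] w 0.0558
```

View pics/k_s.png

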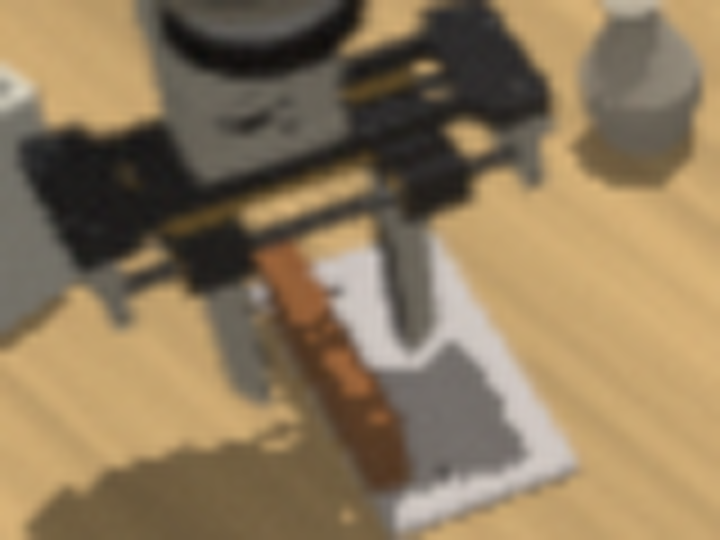

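>>> {"api": "carry_out", "payload": {"targets": [{"rx": 0,"ry": 0,"rz": 0,"tx": 0,"ty": 0,"tz": -0.002,"gripper": 0.4},{"rx": 0,"ry": 0,"rz": 0,"tx": 0,"ty": 0,"tz": -0.003,"gripper": 0.4},{"rx": 0,"ry": 0,"rz": 0,"tx": 0,"ty": 0,"tz": -0.003,"gripper": 0.4}]}}

```text
t: 14.42
tcp_pos: [0.4559, 0.3419, -0.0012]
tool_rot: [-0.808, 1.571, -2.638]
force: [0.3, 0.1, 0.1]
grip_width: 0.0555
```

>>> {"api": "carry_out", "payload": {"targets": [{"rx": 0,"ry": 0,"rz": 0,"tx": 0,"ty": 0,"tz": -0.002,"gripper": 0.4},{"rx": 0,"ry": 0,"rz": 0,"tx": 0,"ty": 0,"tz": -0.004,"gripper": 0.4},{"rx": 0,"ry": 0,"rz": 0,"tx": 0,"ty": 0,"tz": -0.004,"gripper": 0.4}]}}

```text
t: 14.67
tcp_pos: [0.4559, 0.3419, -0.0045]
tool_rot: [-0.81, 1.57, -2.64]
force: [-0.1, 0.4, -0.6]
grip_width: 0.0557
```

>>> {"api": "carry_out", "payload": {"targets": [{"rx": 0,"ry": 0,"rz": 0,"tx": 0,"ty": 0,"tz": 0,"gripper": 1},{"rx": 0,"ry": 0,"rz": 0,"tx": 0,"ty": 0,"tz": 0,"gripper": 1},{"rx": 0,"ry": 0,"rz": 0,"tx": 0,"ty": 0,"tz": 0,"gripper": 1},{"rx": 0,"ry": 0,"rz": 0,"tx": 0,"ty": 0,"tz": 0,"gripper": 1},{"rx": 0,"ry": 0,"rz": 0,"tx": 0,"ty": 0,"tz": 0,"gripper": 1},{"rx": 0,"ry": 0,"rz": 0,"tx": 0,"ty": 0,"tz": 0,"gripper": 1},{"rx": 0,"ry": 0,"rz": 0,"tx": 0,"ty": 0,"tz": 0,"gripper": 1},{"rx": 0,"ry": 0,"rz": 0,"tx": 0,"ty": 0,"tz": 0,"gripper": 1}]}}

```text
t: 15.33
tcp_pos: [0.456, 0.342, -0.0042]
tool_rot: [-1.671, 1.571, 2.782]
force: [0.2, 0.3, 0.0]
grip_width: 0.0179
```

Run:
```python
from st import *
st()
im=arm.get_image("side"); crop("side",im,150,110,230,170,9,"l_s.png")
```

```text
t 15.33 tcp [ 0.456   0.342  -0.0042] x [-0.  0. -1.] psi -0.259 F [0.2 0.3 0. ] M [-0.11  0.03 -0.01] w 0.0179
```

View pics/l_s.png

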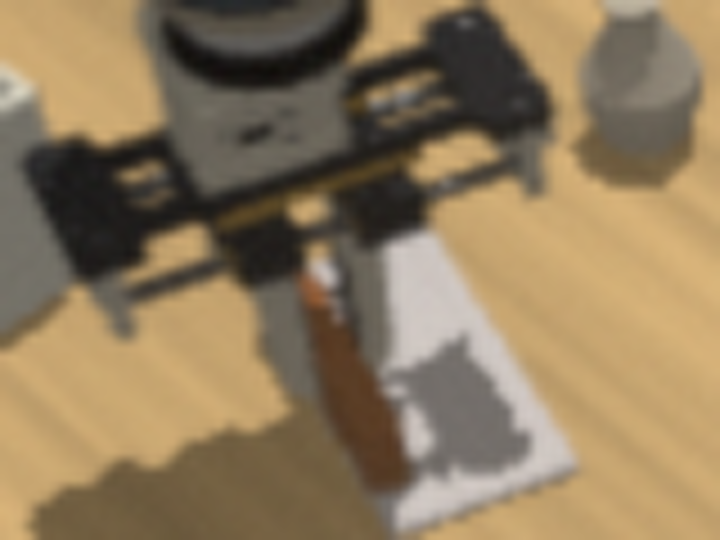

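>>> {"api": "carry_out", "payload": {"targets": [{"rx": 0,"ry": 0,"rz": 0,"tx": 0,"ty": 0,"tz": 0.015,"gripper": 1},{"rx": 0,"ry": 0,"rz": 0,"tx": 0,"ty": 0,"tz": 0.045,"gripper": 1},{"rx": 0,"ry": 0,"rz": 0,"tx": 0,"ty": 0,"tz": 0.08,"gripper": 1},{"rx": 0,"ry": 0,"rz": 0.03,"tx": 0.005,"ty": -0.025,"tz": 0.08,"gripper": 1},{"rx": 0,"ry": 0,"rz": 0.06,"tx": 0.013,"ty": -0.06,"tz": 0.08,"gripper": 1},{"rx": 0,"ry": 0,"rz": 0.09,"tx": 0.022,"ty": -0.1,"tz": 0.08,"gripper": 1},{"rx": 0,"ry": 0,"rz": 0.09,"tx": 0.03,"ty": -0.14,"tz": 0.08,"gripper": 1},{"rx": 0,"ry": 0,"rz": 0.09,"tx": 0.039,"ty": -0.18,"tz": 0.08,"gripper": 1}]}}

```text
t: 16.05
tcp_pos: [0.487, 0.1966, 0.0605]
tool_rot: [2.631, 1.571, 0.872]
force: [1.7, -0.6, -2.6]
grip_width: 0.0179
```

>>> {"api": "carry_out", "payload": {"targets": [{"rx": 0,"ry": 0,"rz": 0,"tx": 0.009,"ty": -0.04,"tz": 0,"gripper": 1},{"rx": 0,"ry": 0,"rz": 0,"tx": 0.017,"ty": -0.08,"tz": 0,"gripper": 1},{"rx": 0,"ry": 0,"rz": 0,"tx": 0.026,"ty": -0.12,"tz": 0,"gripper": 1},{"rx": 0,"ry": 0,"rz": 0,"tx": 0.034,"ty": -0.16,"tz": 0,"gripper": 1},{"rx": 0,"ry": 0,"rz": 0,"tx": 0.043,"ty": -0.2,"tz": 0,"gripper": 1},{"rx": 0,"ry": 0,"rz": 0,"tx": 0.05,"ty": -0.225,"tz": 0,"gripper": 1},{"rx": 0,"ry": 0,"rz": 0,"tx": 0.05,"ty": -0.232,"tz": 0,"gripper": 1},{"rx": 0,"ry": 0,"rz": 0,"tx": 0.05,"ty": -0.232,"tz": 0,"gripper": 1}]}}

```text
t: 16.72
tcp_pos: [0.5272, 0.0112, 0.0602]
tool_rot: [0.99, 1.571, -0.771]
force: [-0.6, 0.8, -2.2]
grip_width: 0.0179
```

```bash
cat > look2.py <<'E'
from st import *
import sys
tag=sys.argv[1]
s=st()
im=arm.get_image("side").copy(); crop("side",im,220,125,340,215,6,tag+"_s.png")
im=arm.get_image("top"); crop("top",im,180,125,310,225,6,tag+"_t.png")
E
python3 look2.py m
```

```text
t 16.72 tcp [0.5272 0.0112 0.0602] x [ 0. -0. -1.] psi -0.1904 F [-0.6  0.8 -2.2] M [0.01 0.13 0.02] w 0.0179
```

View pics/m_s.png

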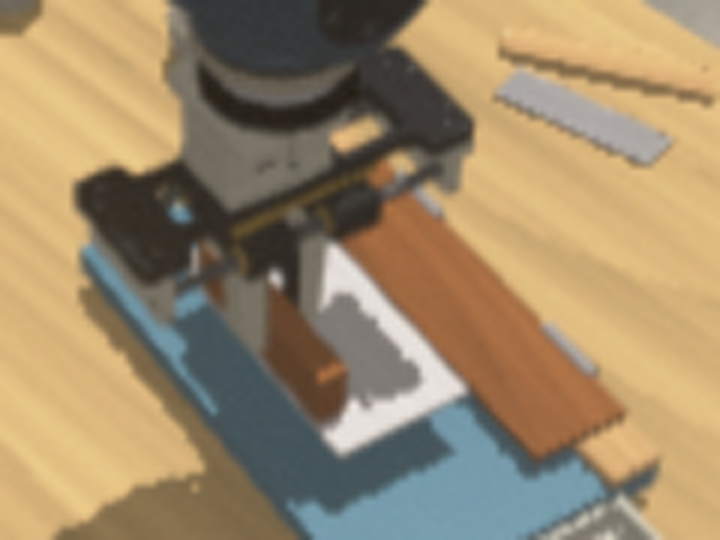

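View pics/m_t.png

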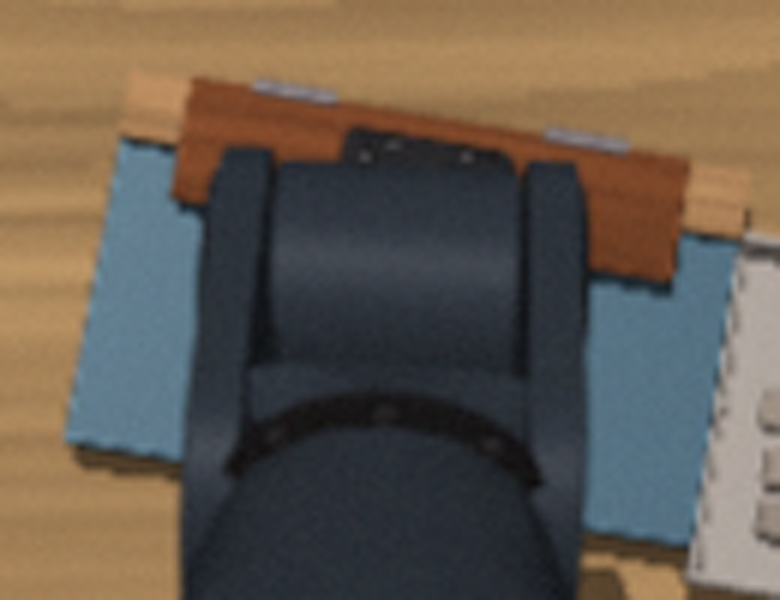

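Run:
```python
from fit0 import *
S=lambda c:full(c,6,220,125)
for dz in(0,):
    ob=[("side",S((467,388)),(71,-80,4)),("side",S((342,453)),(-9,-80,4)),("side",S((347,367)),(9,-60,40)),("side",S((317,380)),(-9,-60,40)),("side",S((326,420)),(-9,-60,4))]
    q,r=fit(ob,.0644+dz,[.52,.01,-.19]); print(q,np.round(r,1).tolist())
# board from same picture: lap right front corner upper, lap right rear, tray-side corners
ob=[("side",S((540,457)),(30,-120,15)),("side",S((622,410)),(90,-120,15)),("side",S((82,247)),(-90,150,0))]
q2,r=fit(ob,.03,[.58,0,-.19]); print("board",q2,np.round(r,1).tolist())
for b in([.5828,-.0005,-.189],q2):
    c,s=np.cos(b[2]),np.sin(b[2]); d=q[:2]-b[:2]; print("grip in board",c*d[0]+s*d[1],-s*d[0]+c*d[1],q[2]-b[2])
b=[.5828,-.0005,-.189]; c,s=np.cos(b[2]),np.sin(b[2]); d=np.array([.5272,.0112])-b[:2]; print("tcp in board",c*d[0]+s*d[1],-s*d[0]+c*d[1])
```

```text
[ 0.52852351  0.01377714 -0.18842812] [[0.2, -0.2], [-0.3, -0.3], [0.5, -0.3], [0.5, -0.0], [-1.3, 0.9]]
board [ 5.83677419e-01  4.89341554e-04 -1.91751414e-01] [[-0.5, 0.1], [1.1, -0.0], [-0.3, -0.2]]
grip in board -0.055992310518268903 0.0038256044781885094 0.0005718770915886795
grip in board -0.05667541506636422 0.0025331060375262896 0.003323291359800168
tcp in board -0.05680806724438 0.0010457035708067459
```

>>> {"api": "carry_out", "payload": {"targets": [{"rx": 0,"ry": 0,"rz": 0,"tx": -0.0005,"ty": -0.0025,"tz": -0.02,"gripper": 1},{"rx": 0,"ry": 0,"rz": 0,"tx": -0.0005,"ty": -0.0025,"tz": -0.032,"gripper": 1},{"rx": 0,"ry": 0,"rz": 0,"tx": -0.0005,"ty": -0.0025,"tz": -0.038,"gripper": 1},{"rx": 0,"ry": 0,"rz": 0,"tx": -0.0005,"ty": -0.0025,"tz": -0.041,"gripper": 1},{"rx": 0,"ry": 0,"rz": 0,"tx": -0.0005,"ty": -0.0025,"tz": -0.041,"gripper": 1}]}}

```text
t: 17.23
tcp_pos: [0.5265, 0.0109, 0.0266]
tool_rot: [-1.478, 1.57, 3.047]
force: [-0.8, 1.1, -1.7]
grip_width: 0.0178
```

```bash
python3 look2.py n
```

```text
t 17.23 tcp [0.5265 0.0109 0.0266] x [-1.e-03  1.e-04 -1.e+00] psi -0.1876 F [-0.8  1.1 -1.7] M [-0.1   0.12 -0.02] w 0.0178
```

View pics/n_s.png

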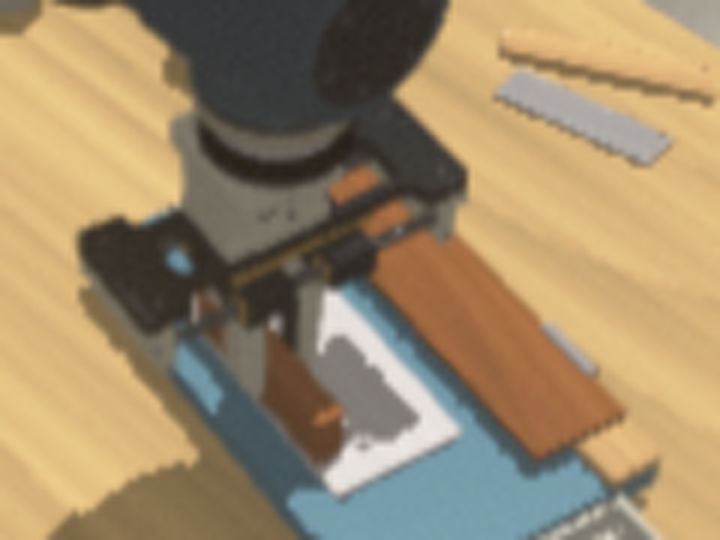

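>>> {"api": "carry_out", "payload": {"targets": [{"rx": 0,"ry": 0,"rz": 0,"tx": 0.005,"ty": -0.001,"tz": 0,"gripper": 1},{"rx": 0,"ry": 0,"rz": 0,"tx": 0.01,"ty": -0.0019,"tz": 0,"gripper": 1},{"rx": 0,"ry": 0,"rz": 0,"tx": 0.015,"ty": -0.0028,"tz": 0,"gripper": 1},{"rx": 0,"ry": 0,"rz": 0,"tx": 0.02,"ty": -0.0038,"tz": 0,"gripper": 1},{"rx": 0,"ry": 0,"rz": 0,"tx": 0.025,"ty": -0.0047,"tz": 0,"gripper": 1},{"rx": 0,"ry": 0,"rz": 0,"tx": 0.03,"ty": -0.0057,"tz": 0,"gripper": 1}]}}

```text
t: 17.83
tcp_pos: [0.5513, 0.0057, 0.027]
tool_rot: [1.892, 1.571, 0.132]
force: [-0.3, -0.3, -3.2]
grip_width: 0.018
```

```bash
python3 look2.py o
```

```text
t 17.83 tcp [0.5513 0.0057 0.027 ] x [ 1.e-04  0.e+00 -1.e+00] psi -0.1884 F [-0.3 -0.3 -3.2] M [-0.07  0.1   0.03] w 0.018
```

View pics/o_s.png

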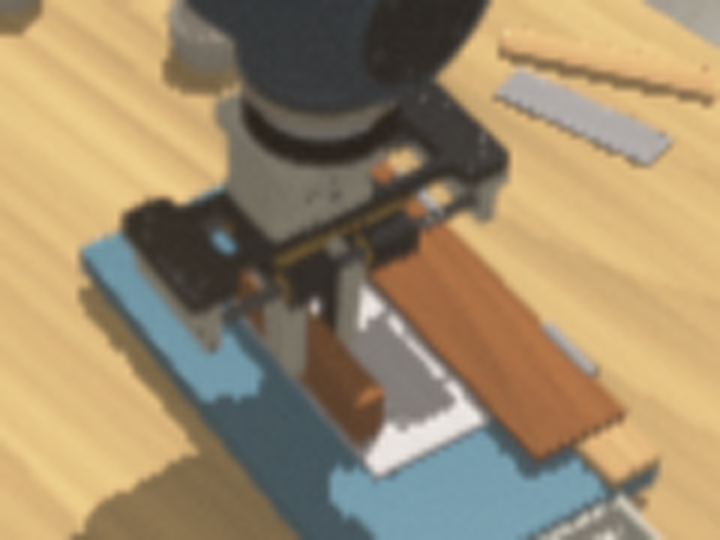

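>>> {"api": "carry_out", "payload": {"targets": [{"rx": 0,"ry": 0,"rz": 0,"tx": 0.004,"ty": -0.0008,"tz": 0,"gripper": 1},{"rx": 0,"ry": 0,"rz": 0,"tx": 0.008,"ty": -0.0015,"tz": 0,"gripper": 1},{"rx": 0,"ry": 0,"rz": 0,"tx": 0.012,"ty": -0.0023,"tz": 0,"gripper": 1},{"rx": 0,"ry": 0,"rz": 0,"tx": 0.016,"ty": -0.003,"tz": 0,"gripper": 1},{"rx": 0,"ry": 0,"rz": 0,"tx": 0.018,"ty": -0.0034,"tz": 0,"gripper": 1},{"rx": 0,"ry": 0,"rz": 0,"tx": 0.018,"ty": -0.0034,"tz": 0,"gripper": 1}]}}

```text
t: 18.43
tcp_pos: [0.5656, 0.003, 0.027]
tool_rot: [1.738, 1.571, -0.021]
force: [-0.2, 0.3, -2.8]
grip_width: 0.0179
```

>>> {"api": "carry_out", "payload": {"targets": [{"rx": 0,"ry": 0,"rz": 0,"tx": 0.001,"ty": -0.0002,"tz": 0,"gripper": 1},{"rx": 0,"ry": 0,"rz": 0,"tx": 0.002,"ty": -0.0004,"tz": 0,"gripper": 1},{"rx": 0,"ry": 0,"rz": 0,"tx": 0.002,"ty": -0.0004,"tz": 0,"gripper": 1}]}}

```text
t: 18.68
tcp_pos: [0.5668, 0.0027, 0.027]
tool_rot: [0.263, 1.571, -1.496]
force: [0.1, -0.2, -3.0]
grip_width: 0.0177
```

>>> {"api": "carry_out", "payload": {"targets": [{"rx": 0,"ry": 0,"rz": 0,"tx": 0.001,"ty": -0.0002,"tz": 0,"gripper": 1},{"rx": 0,"ry": 0,"rz": 0,"tx": 0.002,"ty": -0.0004,"tz": 0,"gripper": 1},{"rx": 0,"ry": 0,"rz": 0,"tx": 0.002,"ty": -0.0004,"tz": 0,"gripper": 1}]}}

```text
t: 18.93
tcp_pos: [0.5686, 0.0024, 0.0271]
tool_rot: [1.64, 1.571, -0.119]
force: [-0.2, 1.4, -1.4]
grip_width: 0.0177
```

>>> {"api": "carry_out", "payload": {"targets": [{"rx": 0,"ry": 0,"rz": 0,"tx": 0.001,"ty": -0.0002,"tz": 0,"gripper": 1},{"rx": 0,"ry": 0,"rz": 0,"tx": 0.002,"ty": -0.0004,"tz": 0,"gripper": 1},{"rx": 0,"ry": 0,"rz": 0,"tx": 0.002,"ty": -0.0004,"tz": 0,"gripper": 1}]}}

```text
t: 19.18
tcp_pos: [0.57, 0.0021, 0.027]
tool_rot: [-1.412, 1.57, 3.112]
force: [0.2, -0.2, -1.4]
grip_width: 0.0178
```

>>> {"api": "carry_out", "payload": {"targets": [{"rx": 0,"ry": 0,"rz": 0,"tx": 0.001,"ty": -0.0002,"tz": 0,"gripper": 1},{"rx": 0,"ry": 0,"rz": 0,"tx": 0.002,"ty": -0.0004,"tz": 0,"gripper": 1},{"rx": 0,"ry": 0,"rz": 0,"tx": 0.002,"ty": -0.0004,"tz": 0,"gripper": 1}]}}

```text
t: 19.43
tcp_pos: [0.5701, 0.002, 0.0267]
tool_rot: [-1.479, 1.567, 3.045]
force: [-5.9, 1.0, 1.0]
grip_width: 0.0177
```

```bash
python3 look2.py p
```

```text
t 19.43 tcp [0.5701 0.002  0.0267] x [-3.6e-03  3.0e-04 -1.0e+00] psi -0.1881 F [-5.9  1.   1. ] M [0.1  1.24 0.06] w 0.0177
```

View pics/p_s.png

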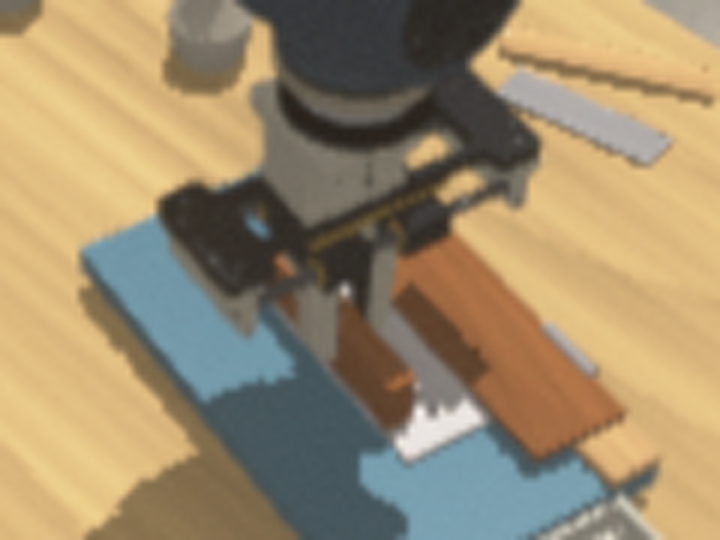

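>>> {"api": "carry_out", "payload": {"targets": [{"rx": 0,"ry": 0,"rz": 0,"tx": 0.0003,"ty": 0,"tz": -0.0008,"gripper": 1},{"rx": 0,"ry": 0,"rz": 0,"tx": 0.0003,"ty": 0,"tz": -0.0015,"gripper": 1},{"rx": 0,"ry": 0,"rz": 0,"tx": 0.0003,"ty": 0,"tz": -0.0015,"gripper": 1}]}}

```text
t: 19.78
tcp_pos: [0.57, 0.0021, 0.0259]
tool_rot: [-1.461, 1.567, 3.063]
force: [-11.2, 1.3, 7.1]
grip_width: 0.0177
```

Run:
```python
from st import *
st()
```

```text
t 19.78 tcp [0.57   0.0021 0.0259] x [-4.2e-03  3.0e-04 -1.0e+00] psi -0.188 F [-11.2   1.3   7.1] M [0.12 1.79 0.13] w 0.0177
```

>>> {"api": "carry_out", "payload": {"targets": [{"rx": 0,"ry": 0,"rz": 0,"tx": 0,"ty": 0,"tz": -0.0005,"gripper": 1},{"rx": 0,"ry": 0,"rz": 0,"tx": -0.0003,"ty": 0,"tz": -0.001,"gripper": 1},{"rx": 0,"ry": 0,"rz": 0,"tx": -0.0003,"ty": 0,"tz": -0.001,"gripper": 1},{"rx": 0,"ry": 0,"rz": 0,"tx": -0.0003,"ty": 0,"tz": -0.001,"gripper": 1}]}}

```text
t: 20.12
tcp_pos: [0.57, 0.002, 0.0258]
tool_rot: [-1.464, 1.567, 3.06]
force: [-13.6, 1.6, 15.3]
grip_width: 0.0176
```

```bash
python3 look2.py r
```

```text
t 20.12 tcp [0.57   0.002  0.0258] x [-3.5e-03  3.0e-04 -1.0e+00] psi -0.1881 F [-13.6   1.6  15.3] M [0.19 2.2  0.08] w 0.0176
```

View pics/r_s.png

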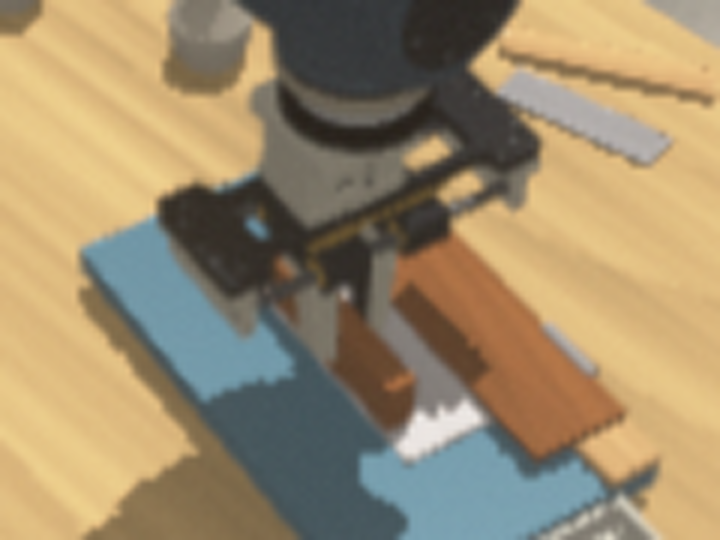

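View pics/r_t.png

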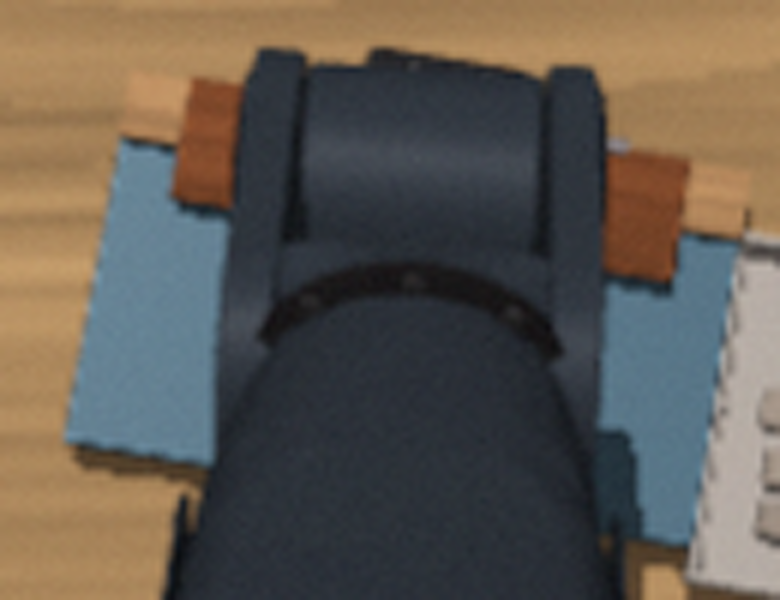

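>>> {"api": "carry_out", "payload": {"targets": [{"rx": 0,"ry": 0,"rz": 0,"tx": 0,"ty": 0,"tz": 0,"gripper": 1},{"rx": 0,"ry": 0,"rz": 0,"tx": 0,"ty": 0,"tz": 0,"gripper": 1},{"rx": 0,"ry": 0,"rz": 0,"tx": 0,"ty": 0,"tz": 0,"gripper": 1},{"rx": 0,"ry": 0,"rz": 0,"tx": 0,"ty": 0,"tz": 0,"gripper": 1},{"rx": 0,"ry": 0,"rz": 0,"tx": 0,"ty": 0,"tz": 0,"gripper": 1},{"rx": 0,"ry": 0,"rz": 0,"tx": 0,"ty": 0,"tz": 0,"gripper": 1}]}}

```text
t: 20.72
tcp_pos: [0.57, 0.0021, 0.0258]
tool_rot: [-1.461, 1.567, 3.063]
force: [-13.2, 1.0, 15.5]
grip_width: 0.0175
```

Run:
```python
from st import *
from ov import *
st()
im=arm.get_image("side"); crop("side",im,270,170,340,222,11,"u_s.png")
cv2.imwrite("pics/u_full.png",im[:,:,::-1])
for b in([.5828,-.0005,-.189],):
  for y in(-3,0,3):
    c,s=np.cos(b[2]),np.sin(b[2]); g=[b[0]+c*-.013-s*y/1e3,b[1]+s*-.013+c*y/1e3,.03]
    print(y,overlay("u_s.png","side",270,170,11,box(g,b[2],[(-9,-80,4),(43,-80,4),(9,-60,40),(-9,-60,40)]),f"u_o{y}.png").tolist())
print(overlay("u_o0.png","side",270,170,11,box([.5828,-.0005,.03],-.189,[(30,-120,15),(90,-120,15),(-90,-150,0)]),"u_o.png"))
```

```text
t 20.72 tcp [0.57   0.0021 0.0258] x [-3.6e-03  3.0e-04 -1.0e+00] psi -0.188 F [-13.2   1.   15.5] M [0.12 2.19 0.03] w 0.0175
-3 [[208.0, 361.0], [355.0, 285.0], [227.0, 208.0], [175.0, 235.0]]
0 [[202.0, 354.0], [349.0, 279.0], [221.0, 202.0], [169.0, 228.0]]
3 [[196.0, 347.0], [343.0, 272.0], [215.0, 195.0], [163.0, 221.0]]
[[437. 347.]
 [604. 259.]
 [144. 640.]]
```

View pics/u_o.png

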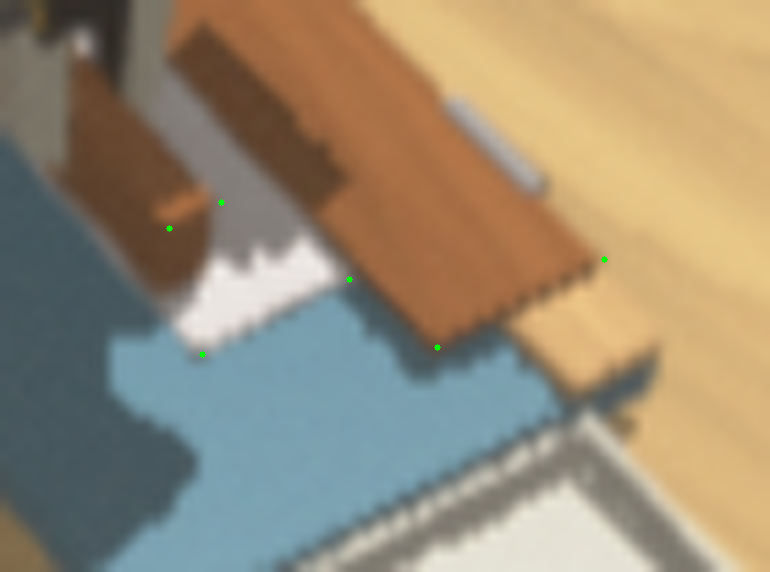

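View pics/u_full.png

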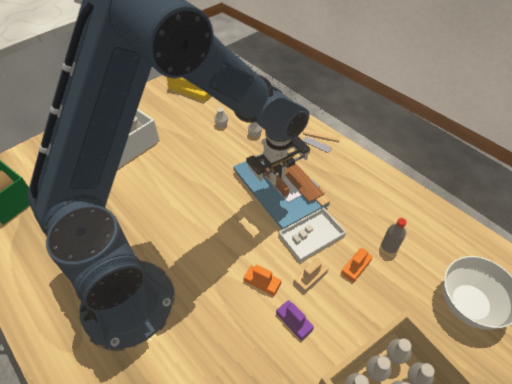

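Run:
```python
from station import arm
print(arm.finish_job())
```

```text
the job is handed in; nothing more can be done
None
```

The job is done and handed in at 20.8 s, against the 72 s limit.

- **Chips:** I used the plain wooden scraper at top pixel (351,233); the two orange and one purple look-alikes were left alone. One pass along the board pushed all three chips into the white tray, and the top picture shows them side by side there. Only the scraper touched them.
- **Scraper:** it stands upright on the bench, back where it started.
- **Strip position:** it is held by its rail. It met the batten at TCP x ≈ 0.570 m, where the force rose sharply. The side overlay puts the plate corner where it should be when home and centred, to about 2 mm. The lap's corners have not moved in the picture, so it still lies level.
- **Final push:** about 15 N downward and 13 N against the batten, steady for the last half second. Grip width was 17.5 mm.
- **Pots and bottle:** they look undisturbed in the last side picture, though the arm hides part of that view.

Some checks disagreed:
- **Fingertips:** in the pictures they end about 20 mm short of the stated TCP. Lowering at the strip met no contact 8 mm below where contact was due, which bears this out, so I gripped the rail lower than the nominal height.
- **Cameras:** the two views differ by about 4 mm in y. The rail's top edge was also about 0.8 px (roughly 3 mm) off the overlay.
- **Tilt:** the tool leans about 0.004 rad under the push, which is about 0.3 mm across the strip.

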